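# Load a two-part glue cartridge and press it home

### The arm

A 6-joint arm with a two-finger parallel gripper is mounted at the origin on a cart in front of the work surface, level with it; the furniture and walls round the work are solid. World frame = base frame: x ahead of the robot, y to its left, z up, the work surface at z = 0. Lengths are in mm, angles in degrees, forces in N, time in s.
With the tool pointing down it reaches from about 300 to 850 mm from the base axis. Payload 4.2 kg.
Tool frame: the origin (TCP) lies on the centre line of the jaws, within the pads' length; the fingertips stand 14 mm ahead of it and the grasp point (between the pads) lies 5 mm behind it; x points along the fingers, y is the direction in which the jaws open and shut, and the axes are right-handed (so a half turn about x gives the same grasp; the last joint's range is limited). The gripper opens to 91 mm and grips with 3 to 60 N. Pads are 32 mm wide; open, the fingers measure 118 mm over their backs; the gripper's body (76 mm by 178 mm) begins 60 mm behind the grasp point.
Start: joints at [-71.62, 18.312, 89.639, -0, 72.044, -1.146], TCP at [192.192, -541.945, 227.976] pointing down, gripper open.
Joint ranges: [-177.97, 177.97], [-48.28, 115.42], [12.27, 149.76], [-77.06, 257.06], [2.81, 150.46], [-146.56, 146.56]. Speed limits (degrees/s): [147.25, 147.25, 180, 180, 180, 180].

### API

Orientations are given as [roll, pitch, yaw] about the fixed x, y, z axes, in that order (R = Rz(yaw) Ry(pitch) Rx(roll)).
In Python, from workcell import readout, optics, env gives the robot as it stands.
- The arm moves only by the shell command python3 -m creep 'ROWS' [OPENING] [FORCE]. ROWS is JSON, a list of rows, each an object with "translation": the shift along the world's x, y, z in cm, a list of three; "delta_rot": the turn, a rotation vector about the world's x, y, z in rad, a list of three. In form: [{"translation": [dx, dy, dz], "delta_rot": [rx, ry, rz]}, ...]. A call has 1 to 5 rows; each row shifts and turns the commanded pose from where the row before left it; what a row does not reach is not made up. A row lasts 1/12 s, in which the tool goes at most 41.7 mm and 7.16 degrees, less where a joint would pass 70% of its speed; a pose out of reach is approached as far as the arm can. A call with a gripper value outside its range is refused whole. OPENING is the gripper's target within -1 to 1 (fully open at 1, half-way at 0, shut at -1), set as the call begins (- or left out, the last holds). The fingers move at their own pace and stop on an object; FORCE is the grip in N (left out, the last holds). Time passes only in rows, so rows that do not move let the fingers close. It gives the time, the measured TCP pose, the force and the opening at its end, in the units of the state.
- readout.state(): the state, without advancing time (a new reading comes with each control period).
- optics.grab_frame(name): name is "scene" or "top" or "wrist"; returns (picture, depth): 420x560x3 uint8, red, green, blue; 420x560 float32, mm along the optical axis (not along the pixel's ray), 0 where there is no reading.
- optics.camera_params(name): a dict with "mtx" (3x3 intrinsics, pixels), "R" (3x3) and "t" (3): a world point X has camera coordinates R X + t. Camera axes: x right, y down, z forward; pixel columns grow to the right and rows downward; lengths in mm; the calibration is good to about 2 mm. A picture is of the moment at which its call begins: read the wrist's pose just before it. camera_params takes no time and is no camera call; for the wrist camera it gives the pose at the moment of the call.
- env.job_done(): hands the job in, once; it reports no verdict.
The state is a dict: "time_s": time; "qpos": joint angles; "qvel": joint speeds; "effort": joint torques, N m; "ee_pos": TCP position; "ee_rot": TCP orientation; "force": force on the tool from outside, world axes, zero at the start; "torque": the same for the moment, N m; "gripper_width": finger opening in mm.
Only numpy, scipy, OpenCV 4.12 (cv2) and the standard library are available. Lean on these libraries where they do the work, as an engineer would, in place of code of your own. Each camera call takes 0.05 s, during which the arm holds its last target.

### The job

Take the twin-barrel glue cartridge out of its wooden stand, set it upright, outlet down, in the cradle of the bench glue dispenser and let go of it. Then bring the press arm over and draw it down until the cartridge clicks fully home and the arm's rubber foot bears firmly on it: drive it home with the arm, not by hand, and do not crush it. Let go with the arm left down, and leave the other things where they are.

Things in the scene. Friction and masses are not known exactly. Their poses are not given: they have to be found in the camera images.
- cartridge_mid (a point): Centre, half-way up, of the loose upright cartridge, 103 mm tall, 0.16 kg: black outlet below (28 mm long, 18 mm ball nose), above it two 30 mm barrels side by side along this point's x (61 long, 30 wide, 70 tall, orange label), black top plate 76x30x5. Grasp across the 30 mm (along y), 25 to 40 mm above this point. A half turn about z makes no difference.
- cartridge: The same cartridge; this origin is its lowest point, the tip of the outlet, 51.5 mm below cartridge_mid. Axes: x along the pair of barrels, y across them, z up. It starts in a wooden stand 104x76x50 with its barrels 20 mm deep in a pocket: lift it straight up by at least 55 mm.
- outlet_tip (a point): Tip of the cartridge's outlet (its lowest point, on its axis).
- cradle_seat (a point): Fixed in the blue bench dispenser, on the cradle's upright axis, 14 mm above the worktop: where the outlet tip is when the cartridge is home. x: level, along the pocket's long side, towards the arm's hinge; y: along the hinge; z up. Set in and let go, the cartridge stops about 14 mm too high on four spring balls; 15 to 28 N on its top drives it past them with a click.
- cradle_mouth (a point): Centre of the cradle's mouth, 78 mm above the worktop. The pocket is 63.6 mm (x) by 32.6 mm (y), about 1.3 mm clear of the barrels on each side, with a sloped lead-in 5 mm wide; block 84x52 mm. The outlet goes in first; the barrels enter when the tip is 28 mm below the mouth, their feet stop 36 mm below the mouth at home.
- press_hinge (a point): Middle of the press arm's hinge axle (axis along its y), fixed on the dispenser 72 mm behind the cradle's axis (x as cradle_seat) and 148 mm above the worktop. The axle has friction discs: about 1.2 N m (6 to 8 N at the handle) moves the arm either way, and it stays where it is left, also under the foot's load.
- handle (a point): Middle of the arm's red handle, a cross tube 18 mm thick, 58 mm free between two side bars, parallel to the hinge axle and 165 mm from it; it turns in a grip. Arm angle a: handle = hinge - 165 cos(a) along press_hinge x, + 165 sin(a) up. Starts at a = 1.85 to 2.05; stops -0.26 and 2.15. The foot meets the proud cartridge at 0.05 to 0.34 and has it home at -0.15 to 0.14, as the spindle is set.
- press_arm: Press arm, a yoke; origin on the hinge. 72 mm from the hinge its threaded spindle bears a rubber foot (with 2.3 times the handle's force). Spindle setting, up to 10 mm up or down, is not measured. Handle force drawn slowly: 6 N swinging, rising to 12 to 18 N, click, drop to 6 N, steep rise as it bears: stop at 16 to 20 N. Foot yields 1 mm per 25 N; 45 N (handle 25 N) crushes the cartridge.
- wax_tin: Bystander: round green tin, 86 mm wide, 30 mm tall, near the front edge; origin under its centre.
- tape_measure: Bystander: yellow pocket tape, 36x99x66 mm, behind the stand; origin under its middle.
- sanding_block: Bystander: cork sanding block, 63x119x36 mm, behind the stand; origin under its centre.
There are look-alikes about, which are no part of the job. Leave any purple look-alike of the cartridge alone.

How it is judged:
By the outcome, as a careful person would: the job done as asked, in the order asked, and still so for the second after the job is handed in, with the robot touching nothing.
It also fails if it takes over 72 s, if anything falls off the work surface, if the arm or the gripper's body presses on something with over 40 N, if the wrist force passes 120 N, or if a joint passes its speed limit or range.

## Working session

There is one attempt and no reset: what is moved stays moved. The work goes in short steps, Python scripts to look and compute and a shell command to move; the robot and the scene stay as the last step left them, time stands still between calls to the robot, and variables do not carry over. Pictures are saved under pics/ and viewed, and the job is handed in when it is done.

```bash
ls; mkdir -p pics; python3 - <<'E'
from workcell import readout, optics, env
import cv2,numpy as np
print(readout.state())
for n in ("scene","top","wrist"):
    p,d=optics.grab_frame(n); c=optics.camera_params(n)
    cv2.imwrite(f"pics/{n}0.png",p[:,:,::-1]); np.savez(f"pics/{n}0.npz",p=p,d=d,**{k:np.array(v) for k,v in c.items()})
    print(n,c)
E
```

```text
pics
{'time_s': 0.0, 'qpos': array([-7.16198315e+01,  1.83558811e+01,  8.97051423e+01, -1.89035965e-03,
        7.20426755e+01, -1.14548202e+00]), 'qvel': array([ 0.03544331,  0.002125  , -0.02790401,  0.05020855,  0.05174432,
       -0.05955298]), 'effort': array([ 1.65425276e-04, -4.12464094e+01, -2.31966734e+01,  7.22916378e-02,
        4.55727917e-02, -1.46827874e-04]), 'ee_pos': array([ 192.03235256, -541.49955344,  227.08630224]), 'ee_rot': array([-90.15258188,  89.89628556, 109.37365308]), 'force': array([-0.20323306, -0.45896664,  1.7423031 ]), 'torque': array([-0.03690764,  0.00619542, -0.0363367 ]), 'gripper_width': 90.82158835854696}
scene {'mtx': array([[400.51520226,   0.        , 279.22381797],
       [  0.        , 400.51520226, 214.85181317],
       [  0.        ,   0.        ,   1.        ]]), 'R': array([[-0.70768622, -0.70639648, -0.01357286],
       [-0.47334329,  0.48829451, -0.73315388],
       [ 0.52452487, -0.51241827, -0.67992733]]), 't': array([502.16347865, 257.40836157, 718.96578438])}
top {'mtx': array([[464.72656051,   0.        , 274.47792688],
       [  0.        , 464.72656051, 203.43514433],
       [  0.        ,   0.        ,   1.        ]]), 'R': array([[-0.0233799 , -0.99944346, -0.02379402],
       [-0.98644617,  0.02692931, -0.16186031],
       [ 0.16241099,  0.01968725, -0.98652678]]), 't': array([ 195.83359824,  550.95787857, 1098.91275707])}
wrist {'mtx': array([[346.81562861,   0.        , 274.8241214 ],
       [  0.        , 346.81562861, 214.74984331],
       [  0.        ,   0.        ,   1.        ]]), 'R': array([[ 3.34404182e-01, -9.42429356e-01, -8.66777258e-04],
       [-9.03304406e-01, -3.20783378e-01,  2.84849389e-01],
       [-2.68728474e-01, -9.44718632e-02, -9.58571893e-01]]), 't': array([-573.07869105,  -31.79394924,  391.36075429])}
```

View pics/scene0.png

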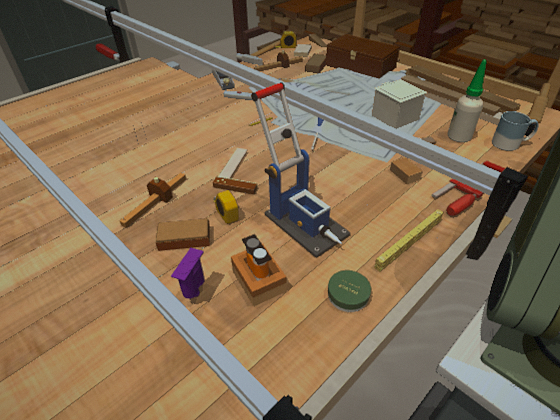

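View pics/top0.png

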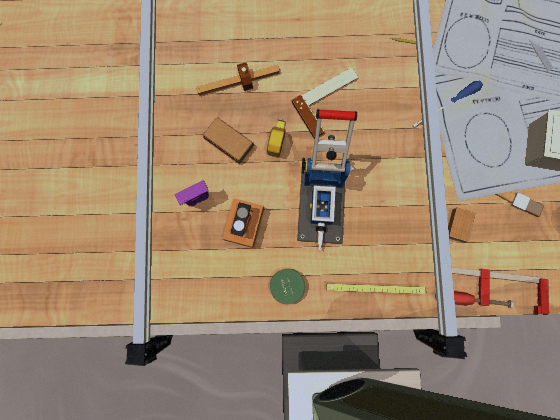

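View pics/wrist0.png

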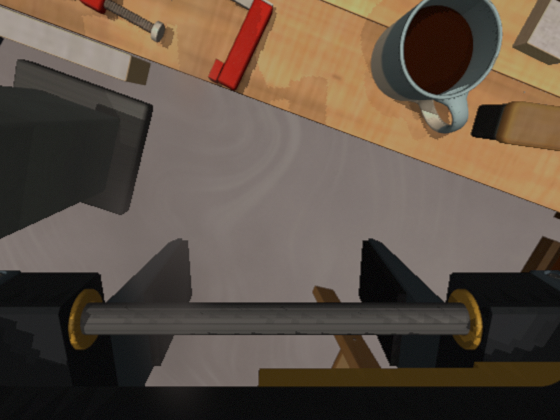

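```bash
cat > h.py <<'E'
import numpy as np,cv2
def load(f):
    z=np.load(f); return {k:z[k] for k in z.files}
def cloud(z):
    d=z['d'];v,u=np.mgrid[:420,:560]; K=z['mtx']
    c=np.stack([(u-K[0,2])/K[0,0]*d,(v-K[1,2])/K[1,1]*d,d],-1)
    return (c-z['t'])@z['R']
def proj(z,P):
    c=np.atleast_2d(P)@z['R'].T+z['t']; q=c@z['mtx'].T; return q[:,:2]/q[:,2:]
def ray(z,u,v,h):
    r=z['R'].T@np.linalg.solve(z['mtx'],[u,v,1.]); o=-z['R'].T@z['t']
    return o+r*(h-o[2])/r[2]
E
python3 - <<'E'
from h import *
z=load('pics/top0.npz');W=cloud(z)
for n,u,v in [('rail L',146,150),('railR',432,150),('rail L2',146,280),('clamp',140,350),('stand',232,235),('cart',240,226),('cart2',244,211),('wt',211,300),('cradle',322,215),('handle',337,115),('tin',287,286),('purple',192,193),('yel',277,137),('cork',228,138),('tbl',380,260)]:
    print(n,W[v,u].round(), z['d'][v,u])
p=z['p'][:,:,::-1]
cv2.imwrite('pics/topcrop.png',cv2.resize(p[90:260,180:400],None,fx=3.6,fy=3.5,interpolation=cv2.INTER_CUBIC))
z=load('pics/scene0.npz')
p=z['p'][:,:,::-1]
cv2.imwrite('pics/scenecrop.png',cv2.resize(p[75:305,160:400],None,fx=2.6,fy=2.6,interpolation=cv2.INTER_CUBIC))
W=cloud(z)
for n,u,v in [('rail1',330,111),('rail2',100,223),('railfar',200,50)]: print(n,W[v,u].round())
E
```

```text
rail L [662. 462. 183.] 1035.2335
railR [ 643. -170.  180.] 1022.3783
rail L2 [376. 459. 174.] 997.4991
clamp [235. 461. 199.] 949.8931
stand [480. 287.  52.] 1131.1705
cart [495. 262. 105.] 1080.5276
cart2 [529. 252. 111.] 1080.7388
wt [324. 347.   0.] 1158.2439
cradle [524.  66.  45.] 1140.5647
handle [685.  50. 305.] 909.82324
tin [354. 156.  31.] 1129.2452
purple [576. 375. 105.] 1096.0297
yel [719. 171.  68.] 1152.0057
cork [731. 297.  33.] 1190.6235
tbl [413. -78.  -1.] 1165.3701
rail1 [ 691. -174.  164.]
rail2 [709. 461. 180.]
railfar [1250. -170.  182.]
```

View pics/topcrop.png

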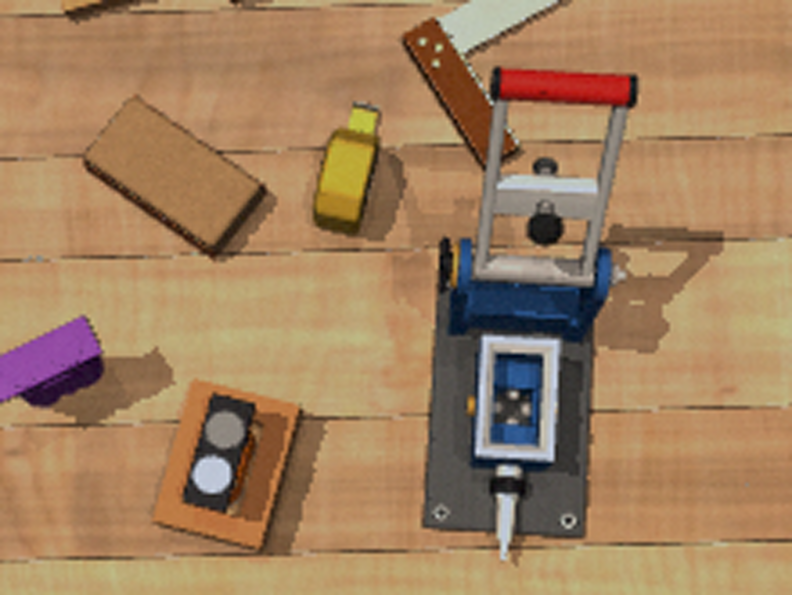

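View pics/scenecrop.png

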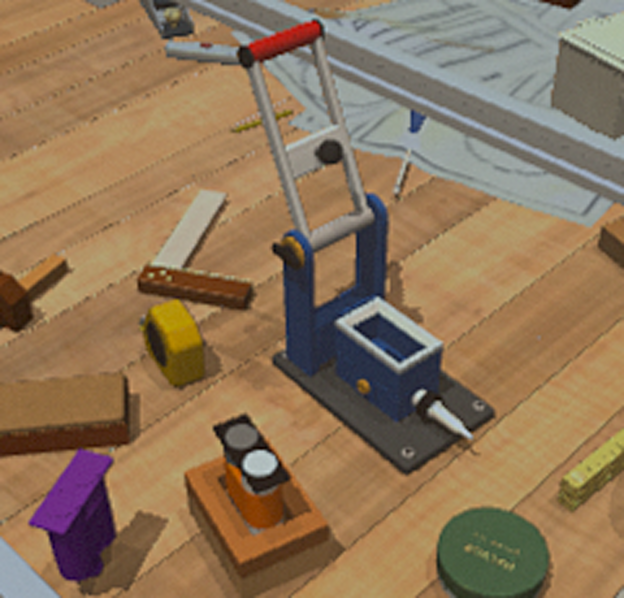

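```bash
python3 - <<'E'
from h import *
from scipy.spatial.transform import Rotation as Ro
z=load('pics/top0.npz');p=z['p'].astype(int);W=cloud(z)
# cradle rim white
def masks(z):
    p=z['p'].astype(int);hsv=cv2.cvtColor(z['p'],cv2.COLOR_RGB2HSV).astype(int)
    return hsv
hsv=masks(z)
sub=np.zeros((420,560),bool);sub[175:235,300:345]=1
m=sub&(hsv[...,1]<60)&(hsv[...,2]>150)
n,l,st,ce=cv2.connectedComponentsWithStats(m.astype(np.uint8))
for i in range(1,n): 
  if st[i,4]>15: print(st[i],ce[i])
i=1+np.argmax(st[1:,4]); c=cv2.findContours((l==i).astype(np.uint8),0,2)[0][0]
r=cv2.minAreaRect(c);print(r); b=cv2.boxPoints(r)
P=np.array([ray(z,u,v,78) for u,v in b]);print(P.round(1),P.mean(0), np.linalg.norm(np.diff(P,axis=0),axis=1))
# black top plate
sub[:]=0;sub[195:245,222:262]=1
m=sub&(W[...,2]>88); ys,xs=np.nonzero(m)
c=cv2.convexHull(np.stack([xs,ys],1).astype(np.int32));r=cv2.minAreaRect(c);print(r,m.sum());b=cv2.boxPoints(r)
P=np.array([ray(z,u,v,105) for u,v in b]);print(P.round(1),P.mean(0), np.linalg.norm(np.diff(P,axis=0),axis=1))
# stand rim orange
m=sub.copy();m[:]=0;m[190:255,215:270]=1;m&=(abs(W[...,2]-50)<6);ys,xs=np.nonzero(m)
c=cv2.convexHull(np.stack([xs,ys],1).astype(np.int32));r=cv2.minAreaRect(c);b=cv2.boxPoints(r)
P=np.array([ray(z,u,v,50) for u,v in b]);print('stand',P.round(1),P.mean(0), np.linalg.norm(np.diff(P,axis=0),axis=1))
# red handle in both
for f,box in(('top',(105,125,310,362)),('scene',(78,105,245,295))):
    z=load(f'pics/{f}0.npz');hsv=masks(z);m=np.zeros((420,560),bool);m[box[0]:box[1],box[2]:box[3]]=1
    m&=((hsv[...,0]<8)|(hsv[...,0]>172))&(hsv[...,1]>150)&(hsv[...,2]>80);ys,xs=np.nonzero(m)
    r=cv2.minAreaRect(np.stack([xs,ys],1).astype(np.float32));print(f,r,m.sum(),cv2.boxPoints(r)); print(cloud(z)[m].mean(0))
w=load('pics/wrist0.npz');print('cam',-w['R'].T@w['t'],'zdir',w['R'][2])
R=Ro.from_euler('xyz',[-90.15,89.896,109.37],degrees=True).as_matrix();print(R.round(3))
E
```

```text
[312 186  23  36 357] [323.68347339 202.88235294]
[318 223   6   3  16] [320.5   224.125]
[318 231   5   4  18] [320.  232.5]
((323.34765625, 203.2415313720703), (21.577836990356445, 34.50235366821289), 3.1798300743103027)
[[508.6  93.7  78. ]
 [592.1  86.1  78. ]
 [587.7  34.5  78. ]
 [504.4  42.7  78. ]] [548.20549384  64.23907976  78.        ] [83.81037186 51.8018255  83.68861756]
((242.23533630371094, 222.55885314941406), (18.675243377685547, 38.32062911987305), 14.03624439239502) 428
[[465.9 289.1 105. ]
 [552.7 266.6 105. ]
 [540.8 224.2 105. ]
 [454.4 247.2 105. ]] [503.44819838 256.74521462 105.        ] [89.62191388 44.00601929 89.38766611]
stand [[472.4 312.2  50. ]
 [573.6 283.4  50. ]
 [550.7 209.3  50. ]
 [450.2 239.1  50. ]] [511.71275858 260.97911174  50.        ] [105.26168098  77.53152527 104.77396436]
top ((336.443115234375, 114.46723937988281), (35.468101501464844, 8.867025375366211), 3.3664605617523193) 319 [[318.4793   117.85172 ]
 [319.       108.99999 ]
 [354.40692  111.082756]
 [353.88623  119.93449 ]]
[686.67785976  51.01954429 305.10058091]
scene ((269.0500183105469, 90.15000915527344), (7.905694484710693, 28.460500717163086), 71.56505584716797) 191 [[254.30002  90.90001]
 [281.30002  81.90001]
 [283.80002  89.40001]
 [256.80002  98.40001]]
[683.2642295   50.47989252 303.29357449]
cam [ 268.09007486 -513.31257269  383.70717459] zdir [-0.26872847 -0.09447186 -0.95857189]
[[-0.001  0.334 -0.943]
 [ 0.002 -0.943 -0.334]
 [-1.    -0.002 -0.   ]]
```

```bash
python3 -m creep '[{"translation":[1.4,3.6,2],"delta_rot":[0,0,0.115]},{"translation":[1.4,3.6,2],"delta_rot":[0,0,0.115]},{"translation":[1.4,3.6,2],"delta_rot":[0,0,0.115]},{"translation":[1.4,3.6,2],"delta_rot":[0,0,0.115]},{"translation":[1.4,3.6,2],"delta_rot":[0,0,0.115]}]' 1
```

```text
time_s: 0.57
ee_pos: [259.3, -367.7, 324.3]
ee_rot: [-131.5, 90.0, 101.2]
force: [1.7, 0.6, 0.2]
gripper_width: 90.7
```

```bash
R='{"translation":[1.4,3.6,0],"delta_rot":[0,0,0.115]}'; python3 -m creep '[{"translation":[1.4,3.6,0],"delta_rot":[0,0,0.115]},{"translation":[1.4,3.6,0],"delta_rot":[0,0,0.115]},{"translation":[1.4,3.6,0],"delta_rot":[0,0,0.115]},{"translation":[1.4,3.6,0],"delta_rot":[0,0,0.115]},{"translation":[1.4,3.6,0],"delta_rot":[0,0,0.115]}]' && python3 -m creep '[{"translation":[1.4,3.6,0],"delta_rot":[0,0,0.115]},{"translation":[1.4,3.6,0],"delta_rot":[0,0,0.115]},{"translation":[1.4,3.6,0],"delta_rot":[0,0,0.115]},{"translation":[1.4,3.6,0],"delta_rot":[0,0,0.115]},{"translation":[1.4,3.6,0],"delta_rot":[0,0,0.115]}]'
```

```text
time_s: 0.98
ee_pos: [329.2, -187.7, 323.8]
ee_rot: [79.8, 90.0, -14.5]
force: [0.5, -0.3, 0.3]
gripper_width: 91.2
time_s: 1.4
ee_pos: [399.2, -7.6, 323.8]
ee_rot: [37.4, 90.0, -23.9]
force: [1.1, -0.7, -0.0]
gripper_width: 91.1
```

```bash
python3 -m creep '[{"translation":[1.4,3.6,-1],"delta_rot":[0,0,0.115]},{"translation":[1.4,3.6,-1],"delta_rot":[0,0,0.115]},{"translation":[1.4,3.6,-1],"delta_rot":[0,0,0.115]},{"translation":[1.4,3.6,-1],"delta_rot":[0,0,0.115]},{"translation":[1.4,3.6,-1],"delta_rot":[0,0,0.115]}]' && python3 -m creep '[{"translation":[1.4,3.6,-1],"delta_rot":[0,0,0.115]},{"translation":[1.4,3.6,0],"delta_rot":[0,0,0.115]},{"translation":[0.3,0.8,0],"delta_rot":[0,0,0]},{"translation":[0,0,0],"delta_rot":[0,0,0]}]'; cat > shot.py <<'E'
import sys
from workcell import readout, optics
import cv2,numpy as np
def shot(n,name):
    s=readout.state();c=optics.camera_params(n);p,d=optics.grab_frame(n)
    cv2.imwrite(f"pics/{name}.png",p[:,:,::-1]); np.savez(f"pics/{name}.npz",p=p,d=d,**{k:np.array(v) for k,v in c.items()},ee=s['ee_pos'],rot=s['ee_rot'])
    from scipy.spatial.transform import Rotation as Ro
    M=Ro.from_euler('xyz',s['ee_rot'],degrees=True).as_matrix()
    print(s['time_s'],s['ee_pos'].round(1),'x',M[:,0].round(3),'y',M[:,1].round(4),'z',M[:,2].round(4),'q',s['qpos'].round(1),'F',s['force'].round(1),s['gripper_width'].round(1))
shot(sys.argv[1],sys.argv[2])
E
python3 shot.py wrist w1
```

```text
time_s: 1.82
ee_pos: [469.3, 172.5, 273.1]
ee_rot: [-100.7, 90.0, -129.1]
force: [1.0, -0.8, 0.2]
gripper_width: 91.3
time_s: 2.15
ee_pos: [500.6, 252.7, 262.5]
ee_rot: [-153.9, 89.9, -169.3]
force: [0.2, -0.2, 0.7]
gripper_width: 91.3Traceback (most recent call last):
  File "shot.py", line 10, in <module>
    shot(sys.argv[1],sys.argv[2])
    ~~~~^^^^^^^^^^^^^^^^^^^^^^^^^
  File "shot.py", line 9, in shot
    print(s['time_s'],s['ee_pos'].round(1),'x',M[:,0].round(3),'y',M[:,1].round(4),'z',M[:,2].round(4),'q',s['qpos'].round(1),'F',s['force'].round(1),s['gripper_width'].round(1))
                                                                                                                                                      ^^^^^^^^^^^^^^^^^^^^^^^^
AttributeError: 'float' object has no attribute 'round'
```

View pics/w1.png

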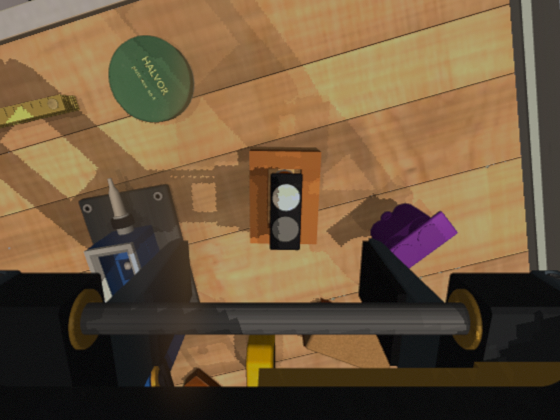

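```bash
sed -i "s/,s\['gripper_width'\].round(1)/,s['gripper_width']/" shot.py; python3 - <<'E'
from h import *
z=load('pics/w1.npz');hsv=cv2.cvtColor(z['p'],cv2.COLOR_RGB2HSV).astype(int);W=cloud(z)
m=np.zeros((420,560),bool);m[160:262,262:310]=1
print(np.percentile(W[175:245,275:295,2],[5,50,95]), W[210,258],W[240,315])
m&=(hsv[...,1]<90)|(hsv[...,2]<50)
m=cv2.morphologyEx(m.astype(np.uint8),cv2.MORPH_OPEN,np.ones((3,3)))
n,l,st,ce=cv2.connectedComponentsWithStats(m);i=1+np.argmax(st[1:,4]);print(st[i])
c=cv2.findContours((l==i).astype(np.uint8),0,2)[0][0]
r=cv2.minAreaRect(c);print(r)
P=np.array([ray(z,u,v,105) for u,v in cv2.boxPoints(r)]);print(P.round(1),P.mean(0),np.linalg.norm(np.diff(P,axis=0),axis=1))
d=P[1]-P[0],P[2]-P[1]; 
for q in d: print(np.degrees(np.arctan2(q[1],q[0])))
E
python3 - <<'E'
import sys;sys.argv=['','wrist','w2']
import shot
E
```

```text
[103.71515474 104.89814609 106.23090531] [517.96808151 229.66321039  48.78355736] [569.2344705  282.31730185  48.64053044]
[ 269  173   33   77 2314]
((284.7883605957031, 210.71438598632812), (31.089794158935547, 75.76287078857422), 2.12109637260437)
[[542.9 235.2 105. ]
 [472.3 257.7 105. ]
 [480.8 284.7 105. ]
 [552.1 264.  105. ]] [512.027827   260.41300963 105.        ] [74.0855977  28.34893284 74.16922178]
162.3166445048761
72.4966813536929
2.2 [500.  250.9 263. ] x [-0.002 -0.001 -1.   ] y [ 0.2668  0.9637 -0.0016] z [ 0.9637 -0.2668 -0.0011] q [ 25.5  15.8  88.1  -0.   76.1 -49. ] F [-0.3 -0.3 -0.6] 91.160040164594
```

```bash
python3 -m creep '[{"translation":[0,0,0],"delta_rot":[0,0,-0.03]},{"translation":[0,0,0],"delta_rot":[0,0,0]},{"translation":[0,0,0],"delta_rot":[0,0,0]}]' 0.2; python3 shot.py wrist w3; python3 -c "
from workcell import readout
for i in range(3): print(readout.state()['ee_pos'])"
cat > plate.py <<'E'
from h import *
import sys
z=load(f'pics/{sys.argv[1]}.npz');H=float(sys.argv[2]);hsv=cv2.cvtColor(z['p'],cv2.COLOR_RGB2HSV).astype(int);W=cloud(z)
m=(abs(W[...,2]-H)<12)&((hsv[...,1]<90)|(hsv[...,2]<50)); m[265:]=0;m[:,:230]=0;m[:,340:]=0
m=cv2.morphologyEx(m.astype(np.uint8),cv2.MORPH_OPEN,np.ones((3,3)))
n,l,st,ce=cv2.connectedComponentsWithStats(m);i=1+np.argmax(st[1:,4]);print(st[i])
c=cv2.findContours((l==i).astype(np.uint8),0,2)[0][0];r=cv2.minAreaRect(c)
P=np.array([ray(z,u,v,H) for u,v in cv2.boxPoints(r)]);print(r,P.mean(0),np.linalg.norm(np.diff(P,axis=0),axis=1))
for q in(P[1]-P[0],P[2]-P[1]): print(np.degrees(np.arctan2(q[1],q[0])))
E
python3 plate.py w3 105
```

```text
time_s: 2.5
ee_pos: [499.9, 249.0, 264.4]
ee_rot: [15.8, 90.0, -1.5]
force: [0.3, 0.1, 0.4]
gripper_width: 74.2
2.5 [499.9 249.  264.4] x [ 0.001 -0.    -1.   ] y [2.976e-01 9.547e-01 1.000e-04] z [ 9.547e-01 -2.976e-01  5.000e-04] q [ 25.3  15.6  88.2  -0.   76.1 -47.4] F [0.3 0.1 0.4] 74.16708124106773
[499.98333153 249.16170616 264.33318232]
[499.98333153 249.16170616 264.33318232]
[499.98333153 249.16170616 264.33318232]
[ 274  172   31   76 2282]
((289.0, 209.5), (75.0, 30.0), 90.0) [512.38265724 260.44546504 105.        ] [27.48029167 73.72591865 29.29602161]
72.69973576467692
-15.932802895688809
```

```bash
python3 - <<'E'
from h import *
z=load('pics/top0.npz');print(ray(z,240.5,219.3,105),ray(z,238.9,225.7,105),ray(z,242.2,212.9,105))
z=load('pics/w3.npz');print(proj(z,[[499.9,249,105],[499.9,249,250],[512.4,260.4,105]]))
E
```

```text
[510.92277356 260.74946629 105.        ] [496.01746857 264.65083523 105.        ] [525.88658051 256.59712715 105.        ]
[[273.51861628 201.97934253]
 [272.40729518 269.15780795]
 [288.95886067 210.7298634 ]]
```

```bash
python3 -m creep '[{"translation":[0.6,0.6,-2],"delta_rot":[0,0,0]},{"translation":[0.6,0.55,-2],"delta_rot":[0,0,0]},{"translation":[0,0,-3],"delta_rot":[0,0,0]},{"translation":[0,0,-3],"delta_rot":[0,0,0]},{"translation":[0,0,0],"delta_rot":[0,0,0]}]' 0.2 && python3 -m creep '[{"translation":[0,0,0],"delta_rot":[0,0,0]},{"translation":[0,0,0],"delta_rot":[0,0,0]}]' && python3 shot.py wrist w4 && python3 plate.py w4 105
```

```text
time_s: 2.97
ee_pos: [508.8, 259.6, 158.5]
ee_rot: [-136.4, 89.3, -153.7]
force: [-1.4, -0.9, -0.5]
gripper_width: 54.8
time_s: 3.13
ee_pos: [513.2, 262.0, 165.6]
ee_rot: [43.7, 89.8, 26.5]
force: [1.0, -0.1, 0.7]
gripper_width: 54.8
3.1333 [513.2 262.  165.6] x [ 0.003  0.001 -1.   ] y [0.2967 0.955  0.002 ] z [ 0.955  -0.2967  0.0021] q [ 25.9  21.   95.1   0.   63.8 -46.8] F [ 1.  -0.1  0.7] 54.82726932282512
[ 247  183   46   82 3575]
((269.5, 223.49996948242188), (44.99999237060547, 80.99998474121094), -0.0) [503.25104353 262.95770896 105.        ] [56.07559063 28.5771537  56.07759819]
161.43645289306284
72.73671780787973
```

View pics/w4.png

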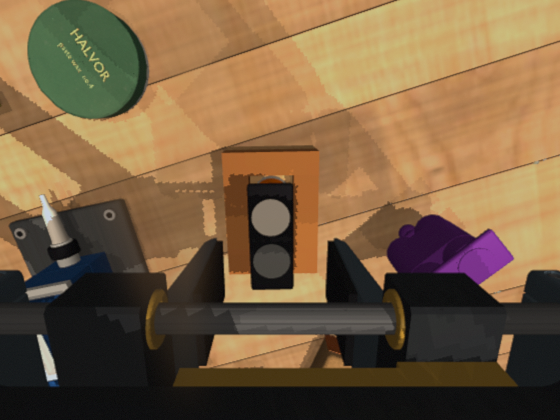

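```bash
python3 - <<'E'
from h import *
z=load('pics/w4.npz');print(ray(z,271,236,105),ray(z,248,236,105),ray(z,294,236,105),proj(z,[512,260.4,105]))
from workcell import readout; print(readout.state()['ee_pos'])
E
```

```text
[510.93876924 261.57766422 105.        ] [506.39975161 246.98295267 105.        ] [515.47864209 276.17512559 105.        ] [[269.7896629  237.92588653]]
[513.50663933 262.28531711 166.10696288]
```

```bash
python3 -m creep '[{"translation":[-0.1,-0.05,-2.5],"delta_rot":[0,0,0]},{"translation":[-0.1,-0.05,-2.5],"delta_rot":[0,0,0]},{"translation":[0,0,-2],"delta_rot":[0,0,0]},{"translation":[0,0,-1.5],"delta_rot":[0,0,0]},{"translation":[0,0,0],"delta_rot":[0,0,0]}]' && python3 -m creep '[{"translation":[0,0,0],"delta_rot":[0,0,0]},{"translation":[0,0,0],"delta_rot":[0,0,0]}]'
```

```text
time_s: 3.6
ee_pos: [509.6, 260.5, 77.8]
ee_rot: [-137.5, 89.9, -154.8]
force: [-0.0, -0.8, 0.3]
gripper_width: 54.4
time_s: 3.77
ee_pos: [511.7, 261.6, 80.9]
ee_rot: [43.7, 89.8, 26.5]
force: [0.1, -0.2, -0.3]
gripper_width: 55.0
```

```bash
python3 -m creep '[{"translation":[0,0,0],"delta_rot":[0,0,0]},{"translation":[0,0,0],"delta_rot":[0,0,0]},{"translation":[0,0,0],"delta_rot":[0,0,0]},{"translation":[0,0,0],"delta_rot":[0,0,0]},{"translation":[0,0,0],"delta_rot":[0,0,0]}]' -0.6 25 && python3 -m creep '[{"translation":[0,0,0],"delta_rot":[0,0,0]},{"translation":[0,0,0],"delta_rot":[0,0,0]},{"translation":[0,0,0],"delta_rot":[0,0,0]}]'
```

```text
time_s: 4.18
ee_pos: [510.5, 261.0, 79.3]
ee_rot: [38.3, 90.0, 21.1]
force: [-0.7, -1.6, 3.4]
gripper_width: 29.9
time_s: 4.43
ee_pos: [510.4, 261.0, 79.3]
ee_rot: [41.4, 90.0, 24.2]
force: [-0.9, -0.3, 5.2]
gripper_width: 29.7
```

```bash
python3 -m creep '[{"translation":[0,0,1],"delta_rot":[0,0,0]},{"translation":[0,0,2],"delta_rot":[0,0,0]},{"translation":[0,0,2.5],"delta_rot":[0,0,0]},{"translation":[0,0,2.5],"delta_rot":[0,0,0]},{"translation":[0,0,2.5],"delta_rot":[0,0,0]}]' && python3 -m creep '[{"translation":[0,0,2.5],"delta_rot":[0,0,0]},{"translation":[0,0,2],"delta_rot":[0,0,0]},{"translation":[0,0,0],"delta_rot":[0,0,0]},{"translation":[0,0,0],"delta_rot":[0,0,0]}]' && python3 shot.py scene s5
```

```text
time_s: 4.85
ee_pos: [509.8, 260.8, 184.6]
ee_rot: [-146.7, 89.9, -163.9]
force: [0.2, -0.3, -1.7]
gripper_width: 30.1
time_s: 5.18
ee_pos: [510.4, 261.1, 229.3]
ee_rot: [49.9, 89.9, 32.7]
force: [0.3, -0.7, -2.7]
gripper_width: 29.5
5.1833 [510.4 261.1 229.3] x [ 0.001  0.001 -1.   ] y [0.2963 0.9551 0.0013] z [ 0.9551 -0.2963  0.0011] q [ 25.9  18.1  89.8   0.   72.  -46.8] F [ 0.3 -0.7 -2.7] 29.53092610794154
```

View pics/s5.png

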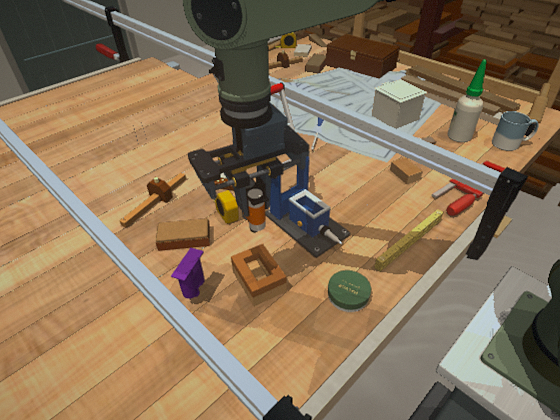

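```bash
python3 -m creep '[{"translation":[0.2,-3.4,0],"delta_rot":[0,0,0.05]},{"translation":[0.2,-3.4,0],"delta_rot":[0,0,0.05]},{"translation":[0.2,-3.4,0],"delta_rot":[0,0,0.05]},{"translation":[0.2,-3.4,0],"delta_rot":[0,0,0.06]},{"translation":[0,0,0],"delta_rot":[0,0,0]}]' && python3 -m creep '[{"translation":[0,0,0],"delta_rot":[0,0,0]},{"translation":[0,0,0],"delta_rot":[0,0,0]}]' && python3 shot.py wrist w6
```

```text
time_s: 5.65
ee_pos: [517.0, 119.6, 226.5]
ee_rot: [-131.3, 89.6, -136.6]
force: [-0.5, 0.4, -1.3]
gripper_width: 30.0
time_s: 5.82
ee_pos: [517.6, 125.1, 227.3]
ee_rot: [-178.7, 89.8, 176.0]
force: [0.1, 0.3, -2.5]
gripper_width: 30.1
5.8167 [517.6 125.1 227.3] x [-0.003  0.    -1.   ] y [ 9.180e-02  9.958e-01 -1.000e-04] z [ 0.9958 -0.0918 -0.0028] q [ 12.3  14.6  95.1   0.   70.5 -72.4] F [ 0.1  0.3 -2.5] 30.061861820252265
```

View pics/w6.png

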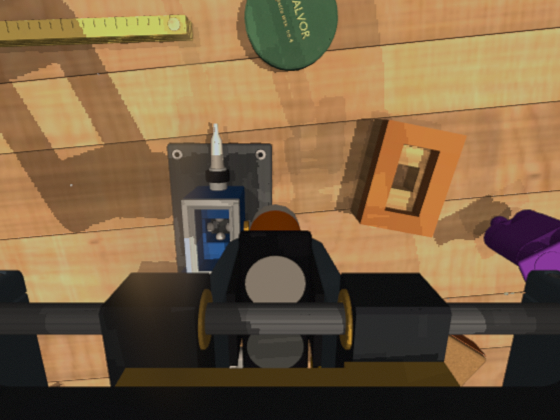

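```bash
python3 - <<'E'
from h import *
z=load('pics/w6.npz');p=z['p'][:,:,::-1]
cv2.imwrite('pics/w6c.png',cv2.resize(p[180:370,165:345],None,fx=4,fy=3.1,interpolation=cv2.INTER_NEAREST))
g=cv2.GaussianBlur(p,(3,3),0).astype(int)
for r in (215,225,240,255,265): print(r,[tuple(p[r,c]) for c in range(178,190)][::1], )
for r in (225,240): print(r,[(c,int(p[r,c].sum())) for c in range(174,250)])
for c in (200,225): print(c,[(r,int(p[r,c].sum())) for r in range(190,215)])
E
```

```text
215 [(np.uint8(61), np.uint8(72), np.uint8(84)), (np.uint8(61), np.uint8(71), np.uint8(84)), (np.uint8(61), np.uint8(71), np.uint8(83)), (np.uint8(66), np.uint8(75), np.uint8(87)), (np.uint8(107), np.uint8(119), np.uint8(131)), (np.uint8(128), np.uint8(144), np.uint8(156)), (np.uint8(134), np.uint8(149), np.uint8(163)), (np.uint8(134), np.uint8(149), np.uint8(161)), (np.uint8(134), np.uint8(149), np.uint8(161)), (np.uint8(119), np.uint8(132), np.uint8(143)), (np.uint8(106), np.uint8(117), np.uint8(128)), (np.uint8(105), np.uint8(118), np.uint8(127))]
225 [(np.uint8(69), np.uint8(80), np.uint8(92)), (np.uint8(63), np.uint8(74), np.uint8(86)), (np.uint8(62), np.uint8(73), np.uint8(84)), (np.uint8(61), np.uint8(72), np.uint8(83)), (np.uint8(68), np.uint8(79), np.uint8(89)), (np.uint8(115), np.uint8(130), np.uint8(142)), (np.uint8(132), np.uint8(148), np.uint8(160)), (np.uint8(133), np.uint8(148), np.uint8(162)), (np.uint8(133), np.uint8(148), np.uint8(161)), (np.uint8(132), np.uint8(147), np.uint8(159)), (np.uint8(110), np.uint8(123), np.uint8(134)), (np.uint8(100), np.uint8(112), np.ui
[... 3371 characters left out ...]
1, 31), (242, 35), (243, 25), (244, 36), (245, 32), (246, 43), (247, 38), (248, 36), (249, 29)]
200 [(190, 150), (191, 153), (192, 156), (193, 153), (194, 152), (195, 155), (196, 150), (197, 156), (198, 188), (199, 257), (200, 424), (201, 465), (202, 465), (203, 468), (204, 462), (205, 413), (206, 346), (207, 326), (208, 323), (209, 233), (210, 157), (211, 144), (212, 145), (213, 143), (214, 145)]
225 [(190, 111), (191, 98), (192, 98), (193, 97), (194, 97), (195, 103), (196, 99), (197, 103), (198, 160), (199, 248), (200, 393), (201, 425), (202, 427), (203, 476), (204, 492), (205, 461), (206, 372), (207, 337), (208, 335), (209, 264), (210, 203), (211, 182), (212, 183), (213, 184), (214, 185)]
```

View pics/w6c.png

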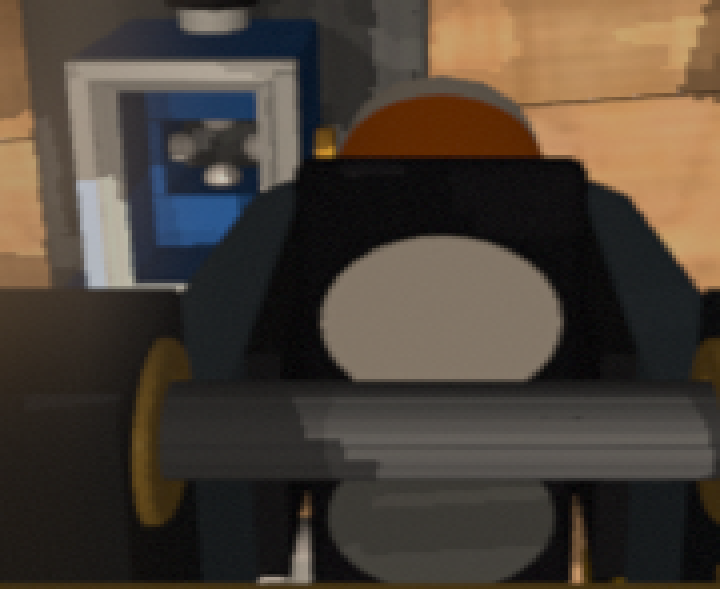

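```bash
python3 - <<'E'
from h import *
z=load('pics/w6.npz');p=z['p'].astype(int).sum(2)
for r in (205,210,215,220,225): print(r,[(c,p[r,c]) for c in range(235,246)])
L=[ray(z,182.6,225,78),ray(z,185.7,265,78)];
F=[ray(z,200,199.4,78),ray(z,225,199.6,78)]
for r,c in((205,None),): pass
R=ray(z,239.1,225,78)
print(L,F,R)
d=L[1]-L[0];print('yawL',np.degrees(np.arctan2(d[1],d[0])))
d=F[0]-F[1];print('yawF',np.degrees(np.arctan2(d[1],d[0]))-90)
for y in(-5.2,-5.4):
    a=np.radians(y);ex=np.array([np.cos(a),np.sin(a),0]);ey=np.array([-ex[1],ex[0],0])
    fx=np.mean([f@ex for f in F]);lr=(np.mean([l@ey for l in L])+R@ey)/2
    print(y,'width',abs(np.mean([l@ey for l in L])-R@ey),'ctr',(ex*(fx+42)+ey*lr))
H=253
for u,v in((275.5,284),(275.5,347),(240,240),(311,240)): print(ray(z,u,v,H).round(1))
E
```

```text
205 [(235, np.int64(403)), (236, np.int64(407)), (237, np.int64(404)), (238, np.int64(317)), (239, np.int64(167)), (240, np.int64(83)), (241, np.int64(70)), (242, np.int64(67)), (243, np.int64(70)), (244, np.int64(83)), (245, np.int64(122))]
210 [(235, np.int64(407)), (236, np.int64(406)), (237, np.int64(405)), (238, np.int64(341)), (239, np.int64(210)), (240, np.int64(98)), (241, np.int64(70)), (242, np.int64(72)), (243, np.int64(74)), (244, np.int64(80)), (245, np.int64(126))]
215 [(235, np.int64(407)), (236, np.int64(407)), (237, np.int64(408)), (238, np.int64(363)), (239, np.int64(227)), (240, np.int64(98)), (241, np.int64(71)), (242, np.int64(72)), (243, np.int64(71)), (244, np.int64(77)), (245, np.int64(99))]
220 [(235, np.int64(402)), (236, np.int64(407)), (237, np.int64(406)), (238, np.int64(374)), (239, np.int64(243)), (240, np.int64(113)), (241, np.int64(70)), (242, np.int64(65)), (243, np.int64(70)), (244, np.int64(78)), (245, np.int64(100))]
225 [(235, np.int64(402)), (236, np.int64(400)), (237, np.int64(403)), (238, np.int64(403)), (239, np.int64(277)), (240, np.int64(122)), (241, np.int64(62)), (242, np.int64(75)), (243, np.int64(120)), (244, np.int64(200)), (245, np.int64(225))]
[array([528.99831632,  39.43636699,  78.        ]), array([569.20420254,  35.69067142,  78.        ])] [array([506.28553691,  59.22577961,  78.        ]), array([508.54647526,  81.79950163,  78.        ])] [533.78887159  91.62514225  78.        ]
yawL -5.3224759892995825
yawF -185.71955485598104
-5.2 width 52.45132573641132 ctr [548.9884904   63.90782528   0.        ]
-5.4 width 52.380672656799135 ctr [548.97649235  63.88240128   0.        ]
[505.9 127.9 253. ]
[536.7 125.1 253. ]
[485.1 115.4 253. ]
[487.7 143.9 253. ]
```

```bash
python3 - <<'E'
from h import *
z=load('pics/scene0.npz');p=z['p'][:,:,::-1]
cv2.imwrite('pics/s0c.png',cv2.resize(p[180:230,280:340],None,fx=10,fy=10,interpolation=cv2.INTER_CUBIC))
a=np.radians(-5.3);ex=np.array([np.cos(a),np.sin(a),0]);ey=np.array([-ex[1],ex[0],0])
for c in ([548.5,64,78],):
    c=np.array(c);P=np.array([c+sx*42*ex+sy*26*ey for sx,sy in((-1,-1),(-1,1),(1,1),(1,-1))])
    print((proj(z,P)-[280,180])*10+4.5, proj(z,P))
E
```

```text
[[501.59935027 273.83184355]
 [334.37059865 375.82401221]
 [ 86.42421735 188.38698676]
 [251.51272938  96.1995888 ]] [[329.70993503 206.93318435]
 [312.98705986 217.13240122]
 [288.19242173 198.38869868]
 [304.70127294 189.16995888]]
```

View pics/s0c.png

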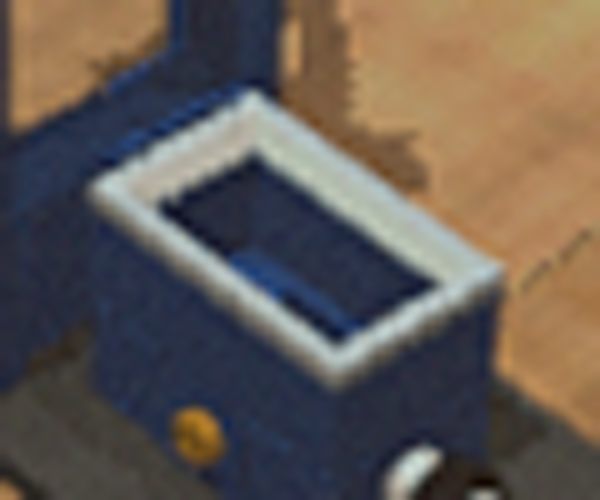

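```bash
python3 -m creep '[{"translation":[0.7,-1.5,-0.5],"delta_rot":[0,0,0]},{"translation":[0.8,-1.5,-0.5],"delta_rot":[0,0,0]},{"translation":[0.8,-1.5,-1],"delta_rot":[0,0,0]},{"translation":[0.7,-1.6,-1],"delta_rot":[0,0,0]},{"translation":[0,0,-1],"delta_rot":[0,0,0]}]' && python3 -m creep '[{"translation":[0,0,0],"delta_rot":[0,0,0]},{"translation":[0,0,0],"delta_rot":[0,0,0]},{"translation":[0,0,0],"delta_rot":[0,0,0]}]' && python3 shot.py wrist w7;python3 shot.py scene s7;python3 shot.py top t7
python3 -c "
import cv2
p=cv2.imread('pics/s7.png');cv2.imwrite('pics/s7c.png',cv2.resize(p[110:260,200:380],None,fx=4,fy=4,interpolation=2))
p=cv2.imread('pics/t7.png');cv2.imwrite('pics/t7c.png',cv2.resize(p[90:260,220:400],None,fx=3.5,fy=3.5,interpolation=2))"
```

```text
time_s: 6.28
ee_pos: [549.4, 63.1, 187.7]
ee_rot: [-62.7, 89.9, -67.9]
force: [0.9, 0.0, -1.2]
gripper_width: 29.9
time_s: 6.53
ee_pos: [548.2, 65.2, 189.0]
ee_rot: [82.4, 90.0, 77.3]
force: [0.5, -0.4, -0.8]
gripper_width: 30.0
6.5333 [548.2  65.2 189. ] x [ 0.     0.001 -1.   ] y [8.94e-02 9.96e-01 6.00e-04] z [ 9.96e-01 -8.94e-02  1.00e-04] q [  5.6  17.8  96.2   0.   65.9 -79.3] F [ 0.5 -0.4 -0.8] 29.955651701941775
6.5833 [548.3  65.1 189.3] x [ 0.001  0.001 -1.   ] y [8.93e-02 9.96e-01 6.00e-04] z [ 9.96e-01 -8.93e-02  8.00e-04] q [  5.6  17.8  96.2   0.   65.9 -79.3] F [ 0.6 -0.3 -0.9] 29.979009702722305
6.6333 [548.4  65.  189.5] x [ 0.001  0.    -1.   ] y [8.95e-02 9.96e-01 5.00e-04] z [ 0.996  -0.0895  0.0012] q [  5.6  17.8  96.2   0.   65.9 -79.3] F [-0.2 -0.1 -1.7] 29.81617791355444
```

View pics/w7.png

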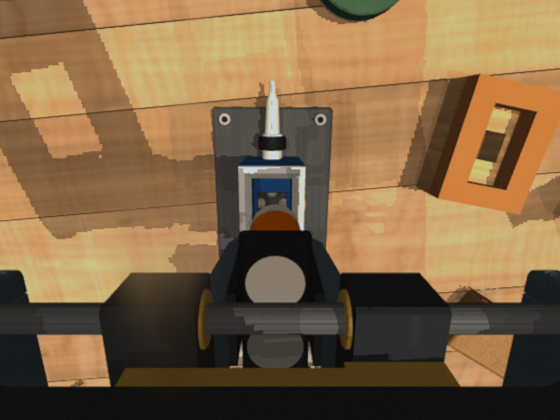

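View pics/s7c.png

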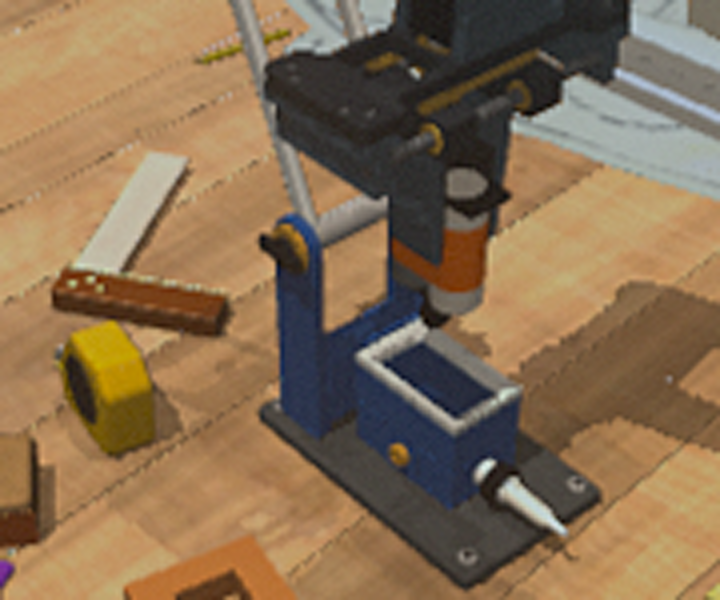

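View pics/t7c.png

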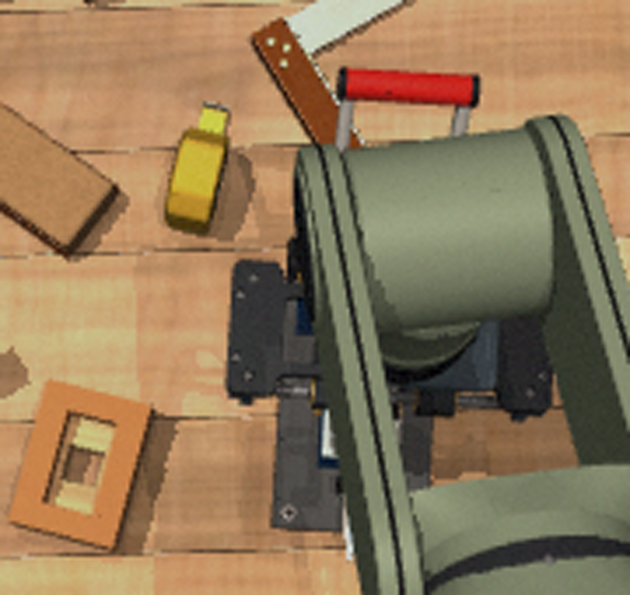

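```bash
python3 - <<'E'
from h import *
z=load('pics/s7.npz');p=cv2.imread('pics/s7.png')
cv2.imwrite('pics/s7d.png',cv2.resize(p[140:200,290:340],None,fx=12,fy=10,interpolation=cv2.INTER_CUBIC))
a=np.radians(-5.3);ex=np.array([np.cos(a),np.sin(a),0]);ey=np.array([-ex[1],ex[0],0])
T=np.array([548.4,65,189.4])
for H in (214,):
  c=T.copy();c[2]=H
  P=np.array([c+sx*38*ex+sy*15*ey for sx,sy in((-1,-1),(-1,1),(1,1),(1,-1))]); print((proj(z,P)-[290,140])*[12,10]+[5.5,4.5])
  print((proj(z,[c+[0,0,-103]])-[290,140])*[12,10]+[5.5,4.5], (proj(z,[c+[0,0,-75]-31*ex, c+[0,0,-75]-15.5*ex-15*ey])-[290,140])*[12,10])
E
```

```text
[[473.65529988 189.78386585]
 [345.32572147 246.54313786]
 [ 44.00817365  85.99031847]
 [170.72486654  34.69749961]]
[[232.94670702 521.88119795]] [[351.15709784 486.51306044]
 [351.40505251 424.34527559]]
```

View pics/s7d.png

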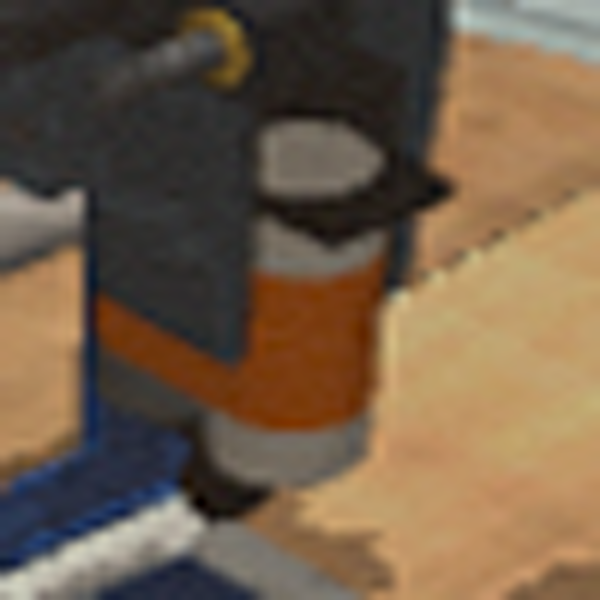

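```bash
python3 -m creep '[{"translation":[-0.12,-0.1,0],"delta_rot":[0,0,0]},{"translation":[-0.12,-0.1,-1],"delta_rot":[0,0,0]},{"translation":[0,0,-1.5],"delta_rot":[0,0,0]},{"translation":[0,0,-1.5],"delta_rot":[0,0,0]},{"translation":[0,0,-1],"delta_rot":[0,0,0]}]' && python3 -m creep '[{"translation":[0,0,0],"delta_rot":[0,0,0]},{"translation":[0,0,0],"delta_rot":[0,0,0]}]' && python3 shot.py wrist w8;python3 shot.py scene s8
python3 -c "
import cv2
p=cv2.imread('pics/s8.png');cv2.imwrite('pics/s8c.png',cv2.resize(p[150:240,270:360],None,fx=6,fy=6,interpolation=2))
p=cv2.imread('pics/w8.png');cv2.imwrite('pics/w8c.png',cv2.resize(p[80:380,180:370],None,fx=4,fy=2,interpolation=2))"
```

```text
time_s: 7.1
ee_pos: [544.8, 61.8, 137.0]
ee_rot: [-172.1, 89.9, -177.3]
force: [-0.9, -0.0, -1.7]
gripper_width: 29.9
time_s: 7.27
ee_pos: [545.5, 61.9, 138.2]
ee_rot: [-175.2, 89.9, 179.6]
force: [-0.8, 0.3, -1.7]
gripper_width: 29.9
7.2667 [545.5  61.9 138.2] x [-0.001  0.    -1.   ] y [ 9.070e-02  9.959e-01 -1.000e-04] z [ 0.9959 -0.0907 -0.0013] q [  5.3  20.2 100.7   0.   59.2 -79.5] F [-0.8  0.3 -1.7] 29.870857351418774
7.3167 [546.1  62.  139. ] x [ 0.  0. -1.] y [9.070e-02 9.959e-01 2.000e-04] z [ 9.959e-01 -9.070e-02  5.000e-04] q [  5.3  20.2 100.6   0.   59.2 -79.5] F [ 1.2  0.1 -1.6] 29.66263961344585
```

View pics/s8c.png

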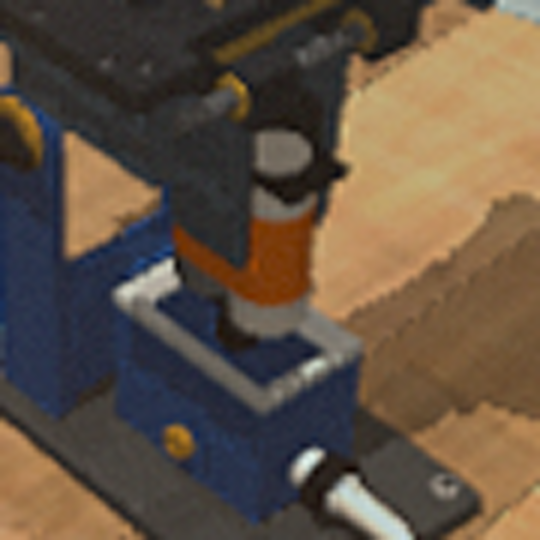

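View pics/w8c.png

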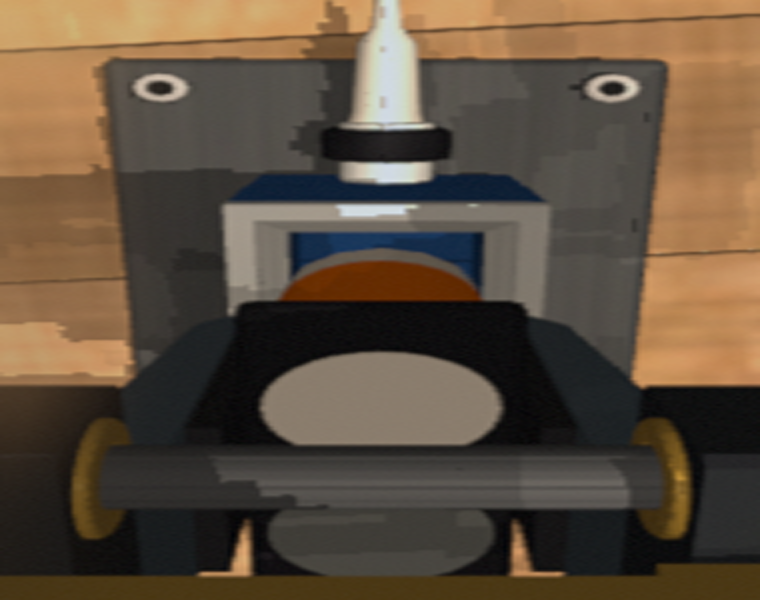

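```bash
python3 -m creep '[{"translation":[0,0.05,-0.5],"delta_rot":[0,0,0]},{"translation":[0,0,-0.5],"delta_rot":[0,0,0]},{"translation":[0,0,-0.3],"delta_rot":[0,0,0]},{"translation":[0,0,0],"delta_rot":[0,0,0]},{"translation":[0,0,0],"delta_rot":[0,0,0]}]'; python3 -m creep '[{"translation":[0,0,0],"delta_rot":[0,0,0]}]'; python3 shot.py wrist w9;python3 shot.py scene s9
python3 -c "
import cv2
p=cv2.imread('pics/s9.png');cv2.imwrite('pics/s9c.png',cv2.resize(p[150:240,270:360],None,fx=6,fy=6,interpolation=2))
p=cv2.imread('pics/w9.png');cv2.imwrite('pics/w9c.png',cv2.resize(p[80:380,180:370],None,fx=4,fy=2,interpolation=2))"
```

```text
time_s: 7.78
ee_pos: [545.7, 62.5, 125.5]
ee_rot: [-179.2, 90.0, 175.6]
force: [-0.2, 0.3, -0.5]
gripper_width: 29.5
time_s: 7.87
ee_pos: [546.0, 62.5, 125.8]
ee_rot: [38.1, 90.0, 32.9]
force: [0.3, -0.2, -2.0]
gripper_width: 29.5
7.8667 [546.   62.5 125.8] x [ 0.  0. -1.] y [9.070e-02 9.959e-01 1.000e-04] z [ 9.959e-01 -9.070e-02  2.000e-04] q [  5.3  20.9 101.6   0.   57.4 -79.5] F [ 0.3 -0.2 -2. ] 29.54266576291062
7.9167 [546.   62.5 125.9] x [ 0.  0. -1.] y [9.070e-02 9.959e-01 2.000e-04] z [ 9.959e-01 -9.070e-02  3.000e-04] q [  5.3  20.9 101.6   0.   57.4 -79.5] F [-0.3  0.3 -1.2] 29.645537806653028
```

View pics/s9c.png

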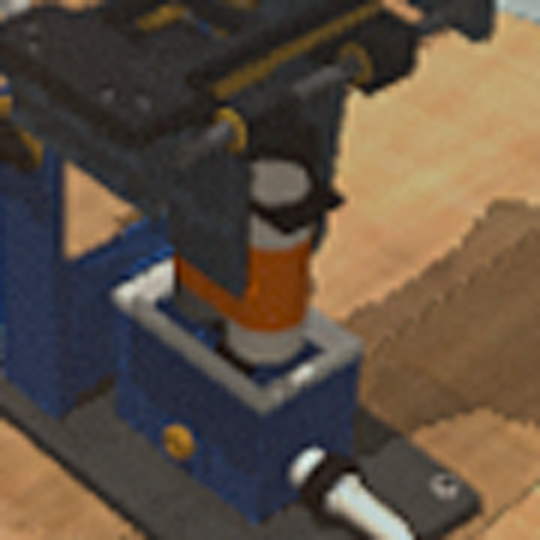

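View pics/w9c.png

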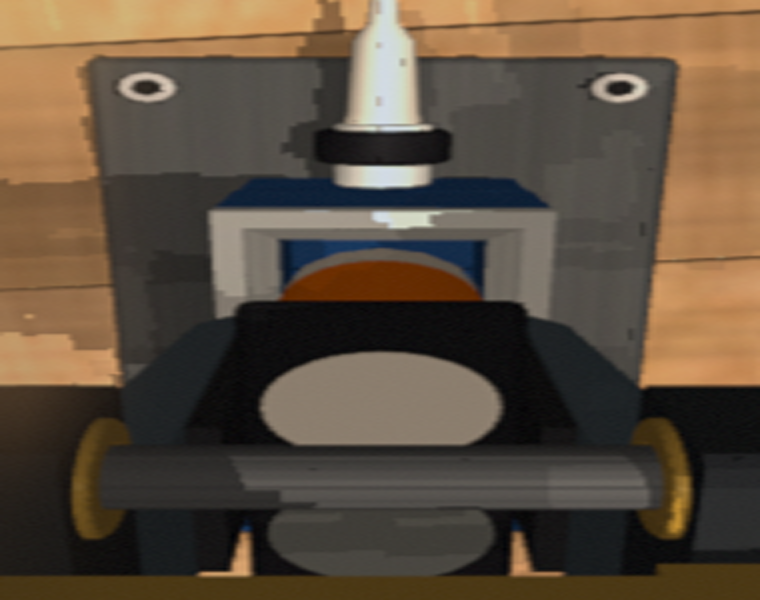

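```bash
python3 - <<'E'
from h import *
z=load('pics/w9.npz')
a=ray(z,276,184,78);b=ray(z,276,204,76.5);print(a,b,b-a)
E
```

```text
[506.7334486   68.16133118  78.        ] [519.44694899  67.02265937  76.5       ] [12.71350039 -1.13867181 -1.5       ]
```

```bash
python3 -m creep '[{"translation":[-0.08,0,-0.3],"delta_rot":[0,0,0]},{"translation":[0,0,-0.4],"delta_rot":[0,0,0]},{"translation":[0,0,-0.3],"delta_rot":[0,0,0]},{"translation":[0,0,0],"delta_rot":[0,0,0]},{"translation":[0,0,0],"delta_rot":[0,0,0]}]'
```

```text
time_s: 8.38
ee_pos: [544.9, 62.5, 115.4]
ee_rot: [-175.2, 90.0, 179.6]
force: [0.5, -1.1, -1.3]
gripper_width: 30.1
```

```bash
python3 -m creep '[{"translation":[0,0,-0.3],"delta_rot":[0,0,0]},{"translation":[0,0,-0.3],"delta_rot":[0,0,0]},{"translation":[0,0,0],"delta_rot":[0,0,0]},{"translation":[0,0,0],"delta_rot":[0,0,0]}]';python3 -m creep '[{"translation":[0,0,-0.2],"delta_rot":[0,0,0]},{"translation":[0,0,0],"delta_rot":[0,0,0]},{"translation":[0,0,0],"delta_rot":[0,0,0]}]'
```

```text
time_s: 8.72
ee_pos: [544.9, 62.5, 109.5]
ee_rot: [179.9, 90.0, 174.7]
force: [-0.1, -0.4, -1.0]
gripper_width: 30.1
time_s: 8.97
ee_pos: [544.9, 62.5, 107.7]
ee_rot: [167.8, 90.0, 162.6]
force: [0.3, 0.9, -1.0]
gripper_width: 29.8
```

```bash
python3 -m creep '[{"translation":[0,0,-0.15],"delta_rot":[0,0,0]},{"translation":[0,0,0],"delta_rot":[0,0,0]},{"translation":[0,0,0],"delta_rot":[0,0,0]}]';python3 -m creep '[{"translation":[0,0,-0.1],"delta_rot":[0,0,0]},{"translation":[0,0,0],"delta_rot":[0,0,0]},{"translation":[0,0,0],"delta_rot":[0,0,0]}]'
```

```text
time_s: 9.22
ee_pos: [545.2, 62.5, 106.3]
ee_rot: [18.8, 90.0, 13.6]
force: [0.9, -0.3, -1.3]
gripper_width: 30.1
time_s: 9.47
ee_pos: [545.5, 62.6, 105.5]
ee_rot: [17.7, 89.9, 12.5]
force: [1.0, 0.4, -0.1]
gripper_width: 30.2
```

```bash
python3 -m creep '[{"translation":[0,0,-0.1],"delta_rot":[0,0,0]},{"translation":[0,0,0],"delta_rot":[0,0,0]},{"translation":[0,0,0],"delta_rot":[0,0,0]}]'
```

```text
time_s: 9.72
ee_pos: [545.8, 62.6, 104.7]
ee_rot: [18.5, 89.9, 13.3]
force: [1.5, 0.3, 1.5]
gripper_width: 29.8
```

```bash
python3 -m creep '[{"translation":[0,0,0],"delta_rot":[0,0,0]},{"translation":[0,0,0],"delta_rot":[0,0,0]},{"translation":[0,0,0],"delta_rot":[0,0,0]},{"translation":[0,0,0],"delta_rot":[0,0,0]}]' 0.2; python3 -m creep '[{"translation":[0,0,0.5],"delta_rot":[0,0,0]},{"translation":[0,0,2],"delta_rot":[0,0,0]},{"translation":[0,0,3],"delta_rot":[0,0,0]},{"translation":[0,0,3],"delta_rot":[0,0,0]},{"translation":[0,0,3],"delta_rot":[0,0,0]}]';python3 shot.py wrist w10;python3 shot.py scene s10
python3 -c "
import cv2
p=cv2.imread('pics/s10.png');cv2.imwrite('pics/s10c.png',cv2.resize(p[70:250,240:360],None,fx=5,fy=3.3,interpolation=2))"
```

```text
time_s: 10.05
ee_pos: [544.5, 62.4, 104.0]
ee_rot: [-170.5, 89.9, -175.7]
force: [0.0, -0.2, 0.3]
gripper_width: 52.8
time_s: 10.47
ee_pos: [544.6, 62.4, 220.7]
ee_rot: [-173.3, 90.0, -178.5]
force: [0.6, 0.6, 0.4]
gripper_width: 54.8
10.4667 [544.6  62.4 220.7] x [-0.001 -0.    -1.   ] y [ 9.070e-02  9.959e-01 -1.000e-04] z [ 9.959e-01 -9.070e-02 -8.000e-04] q [  5.3  16.2  93.8   0.   70.1 -79.5] F [0.6 0.6 0.4] 54.79256054138447
10.5167 [548.   62.7 227.3] x [ 0.012  0.001 -1.   ] y [0.0906 0.9959 0.0021] z [ 0.9958 -0.0907  0.0114] q [  5.3  15.9  93.2   0.   70.2 -79.5] F [1.8 0.  4. ] 54.74141974481656
```

View pics/s10c.png

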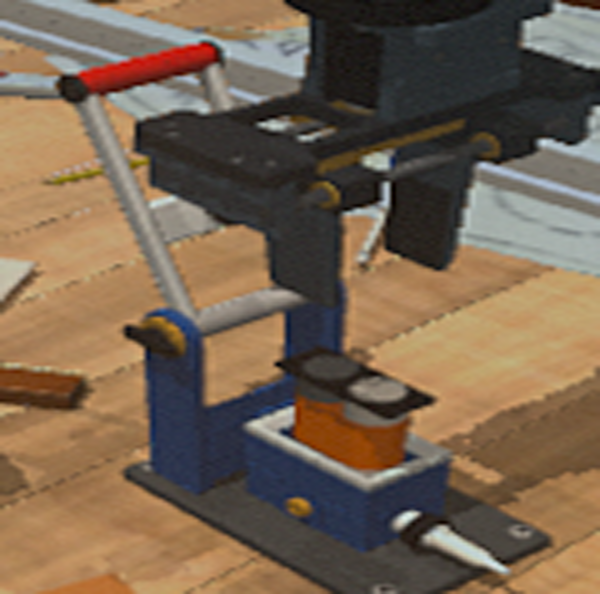

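View pics/w10.png

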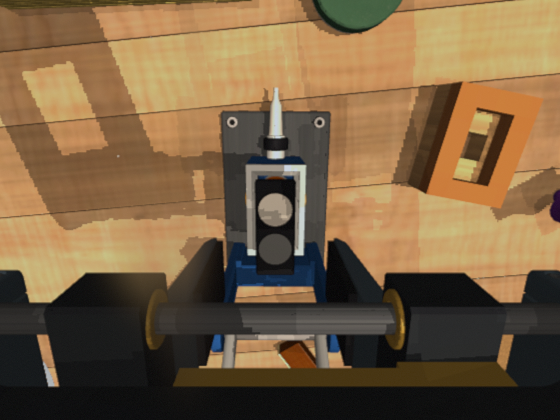

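```bash
python3 -m creep '[{"translation":[0,0,3.5],"delta_rot":[0,0,0]},{"translation":[0,0,3.5],"delta_rot":[0,0,-0.12]},{"translation":[0,0,3.5],"delta_rot":[0,0,-0.12]},{"translation":[0,0,3],"delta_rot":[0,0,-0.12]},{"translation":[0,0,2],"delta_rot":[0,0,-0.12]}]';python3 -m creep '[{"translation":[0.3,0,0.5],"delta_rot":[0,0,-0.12]},{"translation":[1.5,-0.1,0],"delta_rot":[0,0,-0.12]},{"translation":[1.5,-0.1,0],"delta_rot":[0,0,-0.12]},{"translation":[1.5,-0.1,0],"delta_rot":[0,0,-0.12]},{"translation":[1.5,-0.1,0],"delta_rot":[0,0,-0.12]}]'
python3 -c "
from h import *
z=load('pics/top0.npz');print(ray(z,336.4,114.5,299))
z=load('pics/scene0.npz');print(ray(z,269.05,90.15,299))"
```

```text
time_s: 10.98
ee_pos: [545.3, 62.5, 377.4]
ee_rot: [38.6, 89.8, 5.5]
force: [1.0, 0.4, 0.5]
gripper_width: 55.0
time_s: 11.4
ee_pos: [608.3, 58.4, 378.8]
ee_rot: [-109.0, 89.9, -176.4]
force: [0.5, 0.6, -0.8]
gripper_width: 54.4
[688.70239631  50.4888867  299.        ]
[689.19531521  45.38815625 299.        ]
```

```bash
python3 -m creep '[{"translation":[2,-0.2,0],"delta_rot":[0,0,-0.12]},{"translation":[2,-0.2,0],"delta_rot":[0,0,-0.12]},{"translation":[2,-0.2,0],"delta_rot":[0,0,-0.12]},{"translation":[1.8,-0.1,0],"delta_rot":[0,0,-0.13]},{"translation":[0,0,0],"delta_rot":[0,0,0]}]' 0.2;python3 -m creep '[{"translation":[0,0,0],"delta_rot":[0,0,0]},{"translation":[0,0,0],"delta_rot":[0,0,0]}]'; python3 shot.py wrist w11; python3 shot.py scene s11
python3 - <<'E'
from h import *
def rr(f,u,v):
    z=load(f);r=z['R'].T@np.linalg.solve(z['mtx'],[u,v,1.]);return -z['R'].T@z['t'],r/np.linalg.norm(r)
a,b=rr('pics/top0.npz',336.4,114.5);c,d=rr('pics/scene0.npz',269.05,90.15)
M=np.stack([b,-d],1);s=np.linalg.lstsq(M,c-a,rcond=None)[0];print(a+b*s[0],c+d*s[1])
E
```

```text
time_s: 11.82
ee_pos: [688.5, 51.0, 376.3]
ee_rot: [-73.2, 89.9, -168.3]
force: [0.1, 0.3, -1.9]
gripper_width: 54.7
time_s: 11.98
ee_pos: [685.4, 51.5, 378.8]
ee_rot: [-83.6, 89.9, -178.4]
force: [0.3, 0.7, 0.2]
gripper_width: 54.6
11.9833 [685.4  51.5 378.8] x [-0.002 -0.    -1.   ] y [ 0.9965 -0.0831 -0.0016] z [-8.310e-02 -9.965e-01  2.000e-04] q [ 3.3 27.3 54.5  0.  98.3  8.1] F [0.3 0.7 0.2] 54.616312060648596
12.0333 [685.2  51.6 379.4] x [-0.001  0.    -1.   ] y [ 9.965e-01 -8.330e-02 -7.000e-04] z [-0.0833 -0.9965  0.    ] q [ 3.3 27.2 54.5  0.  98.2  8.1] F [ 0.5 -0.4  0.2] 54.51000769056901
[687.60703902  50.86222524 302.01702054] [685.4263548   48.920167   301.46562119]
```

View pics/w11.png

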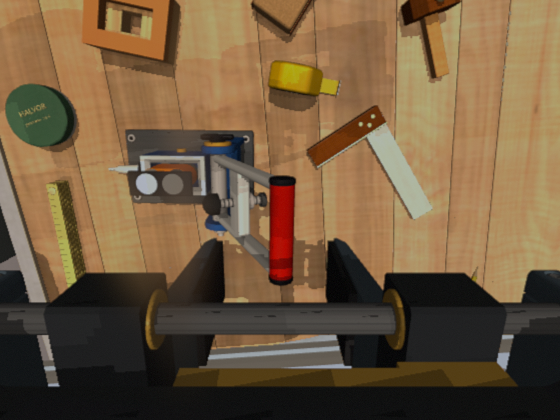

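View pics/s11.png

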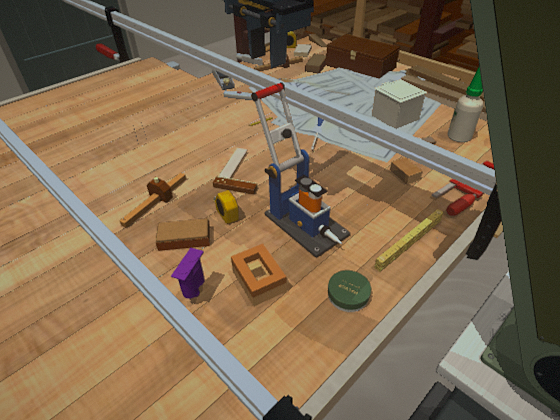

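```bash
python3 - <<'E'
from h import *
z=load('pics/w11.npz')
hsv=cv2.cvtColor(z['p'],cv2.COLOR_RGB2HSV).astype(int);m=((hsv[...,0]<8)|(hsv[...,0]>172))&(hsv[...,1]>150)&(hsv[...,2]>70);m[:170]=0;m[290:]=0;m[:,:255]=0;m[:,:]&=(np.arange(560)<305)
ys,xs=np.nonzero(m);r=cv2.minAreaRect(np.stack([xs,ys],1).astype(np.float32));print(r)
W=cloud(z);print(np.percentile(W[m][:,2],[50,98]))
print(ray(z,*r[0],301), proj(z,[685.2,51.6,301]))
E
```

```text
((281.26934814453125, 232.41552734375), (24.22827911376953, 95.27051544189453), 1.023030161857605)
[305.22100412 307.35407864]
[689.5433078   50.53823591 301.        ] [[275.09513941 231.48994035]]
```

```bash
python3 -m creep '[{"translation":[0.35,-0.1,-2],"delta_rot":[0,0,0]},{"translation":[0,0,-2.5],"delta_rot":[0,0,0]},{"translation":[0,0,-2.5],"delta_rot":[0,0,0]},{"translation":[0,0,-1.5],"delta_rot":[0,0,0]},{"translation":[0,0,0],"delta_rot":[0,0,0]}]' -0.2;python3 -m creep '[{"translation":[0,0,0],"delta_rot":[0,0,0]},{"translation":[0,0,0],"delta_rot":[0,0,0]}]'; python3 shot.py wrist w12
```

```text
time_s: 12.5
ee_pos: [687.1, 50.5, 290.7]
ee_rot: [-81.9, 89.6, -176.7]
force: [0.5, -0.4, -0.2]
gripper_width: 36.7
time_s: 12.67
ee_pos: [689.8, 50.6, 296.4]
ee_rot: [98.4, 89.8, 3.6]
force: [0.7, -0.5, 0.1]
gripper_width: 36.5
12.6667 [689.8  50.6 296.4] x [ 0.003  0.    -1.   ] y [ 0.9964 -0.0845  0.0031] z [-8.450e-02 -9.964e-01 -5.000e-04] q [ 3.2 27.7 65.2  0.  86.9  8.1] F [ 0.7 -0.5  0.1] 36.482499920007065
```

View pics/w12.png

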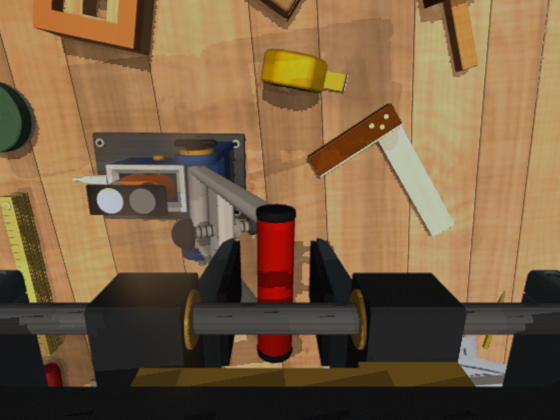

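```bash
python3 -m creep '[{"translation":[0,0,-0.2],"delta_rot":[0,0,0]},{"translation":[0,0,0],"delta_rot":[0,0,0]},{"translation":[0,0,0],"delta_rot":[0,0,0]},{"translation":[0,0,0],"delta_rot":[0,0,0]},{"translation":[0,0,0],"delta_rot":[0,0,0]}]' -0.9 25;python3 -m creep '[{"translation":[0,0,0],"delta_rot":[0,0,0]},{"translation":[0,0,0],"delta_rot":[0,0,0]}]'
```

```text
time_s: 13.13
ee_pos: [689.8, 50.5, 292.8]
ee_rot: [100.9, 89.9, 6.1]
force: [0.5, 0.7, 2.7]
gripper_width: 17.5
time_s: 13.3
ee_pos: [689.8, 50.5, 292.8]
ee_rot: [102.2, 89.9, 7.3]
force: [0.5, -0.4, 3.3]
gripper_width: 17.6
```

```bash
cat > arc.py <<'E'
import numpy as np
H=np.array([620.2,57.2,148.]);y=np.radians(-5.3);ex=np.array([np.cos(y),np.sin(y),0])
def tcp(a): return H+165*(-np.cos(a)*ex+np.sin(a)*np.array([0,0,1]))+[0,0,-5]
def ang(p): v=np.array(p)+[0,0,5]-H; return np.arctan2(v[2],-(v@ex)),np.hypot(v[2],v@ex)
if __name__=='__main__':
    print(ang([689.8,50.5,292.8]))
    for a in np.arange(2.0,-0.31,-0.1):
        print(f"{a:.1f} {tcp(a).round(1)} d {((tcp(a-.1)-tcp(a))/10).round(2)}")
E
python3 arc.py
```

```text
(np.float64(2.0075038202533344), np.float64(165.31494566546064))
2.0 [688.6  50.9 293. ] d [-1.53  0.14  0.61]
1.9 [673.3  52.3 299.1] d [-1.58  0.15  0.45]
1.8 [657.5  53.7 303.7] d [-1.62  0.15  0.29]
1.7 [641.4  55.2 306.6] d [-1.64  0.15  0.13]
1.6 [625.   56.8 307.9] d [-1.64  0.15 -0.03]
1.5 [608.6  58.3 307.6] d [-1.63  0.15 -0.2 ]
1.4 [592.3  59.8 305.6] d [-1.6   0.15 -0.36]
1.3 [576.3  61.3 302. ] d [-1.56  0.14 -0.52]
1.2 [560.7  62.7 296.8] d [-1.5   0.14 -0.67]
1.1 [545.7  64.1 290. ] d [-1.42  0.13 -0.82]
1.0 [531.4  65.4 281.8] d [-1.34  0.12 -0.96]
0.9 [518.1  66.7 272.2] d [-1.23  0.11 -1.09]
0.8 [505.7  67.8 261.4] d [-1.12  0.1  -1.21]
0.7 [494.5  68.9 249.3] d [-0.99  0.09 -1.31]
0.6 [484.6  69.8 236.2] d [-0.86  0.08 -1.41]
0.5 [476.   70.6 222.1] d [-0.71  0.07 -1.49]
0.4 [468.9  71.2 207.3] d [-0.56  0.05 -1.55]
0.3 [463.2  71.8 191.8] d [-0.41  0.04 -1.6 ]
0.2 [459.2  72.1 175.8] d [-0.25  0.02 -1.63]
0.1 [456.7  72.4 159.5] d [-0.08  0.01 -1.65]
-0.0 [455.9  72.4 143. ] d [ 0.08 -0.01 -1.65]
-0.1 [456.7  72.4 126.5] d [ 0.25 -0.02 -1.63]
-0.2 [459.2  72.1 110.2] d [ 0.41 -0.04 -1.6 ]
-0.3 [463.2  71.8  94.2] d [ 0.56 -0.05 -1.55]
```

```bash
python3 -m creep '[{"translation":[-0.75,0.07,0.32],"delta_rot":[0,0,0]},{"translation":[-0.78,0.07,0.29],"delta_rot":[0,0,0]},{"translation":[-0.79,0.07,0.25],"delta_rot":[0,0,0]},{"translation":[-0.79,0.08,0.2],"delta_rot":[0,0,0]},{"translation":[-0.8,0.08,0.16],"delta_rot":[0,0,0]}]'
```

```text
time_s: 13.72
ee_pos: [655.1, 53.7, 305.9]
ee_rot: [92.3, 89.2, -2.6]
force: [10.7, -1.0, 2.0]
gripper_width: 17.3
```

```bash
python3 -m creep '[{"translation":[-0.82,0.07,0.1],"delta_rot":[0,0,0]},{"translation":[-0.82,0.08,0.05],"delta_rot":[0,0,0]},{"translation":[-0.82,0.07,0],"delta_rot":[0,0,0]},{"translation":[-0.82,0.08,-0.04],"delta_rot":[0,0,0]},{"translation":[-0.82,0.07,-0.08],"delta_rot":[0,0,0]}]';python3 -m creep '[{"translation":[-0.81,0.08,-0.12],"delta_rot":[0,0,0]},{"translation":[-0.8,0.07,-0.16],"delta_rot":[0,0,0]},{"translation":[-0.8,0.08,-0.2],"delta_rot":[0,0,0]},{"translation":[-0.78,0.07,-0.24],"delta_rot":[0,0,0]},{"translation":[-0.77,0.07,-0.28],"delta_rot":[0,0,0]}]'; python3 -c "
from arc import *
from workcell import readout
s=readout.state();print(ang(s['ee_pos']),s['force'])"
```

```text
time_s: 14.13
ee_pos: [615.2, 57.5, 309.6]
ee_rot: [94.6, 88.8, -0.2]
force: [10.2, -0.2, 10.4]
gripper_width: 17.4
time_s: 14.55
ee_pos: [574.3, 61.4, 300.4]
ee_rot: [95.7, 89.0, 0.8]
force: [4.6, -1.3, 16.7]
gripper_width: 17.7
(np.float64(1.2858877326626914), np.float64(163.96199552285185)) [ 4.5595903  -1.25024078 16.69254148]
```

```bash
python3 -m creep '[{"translation":[-0.6,0.06,0.15],"delta_rot":[0,0,0]},{"translation":[-0.77,0.07,-0.1],"delta_rot":[0,0,0]},{"translation":[-0.76,0.07,-0.25],"delta_rot":[0,0,0]},{"translation":[0,0,0],"delta_rot":[0,0,0]},{"translation":[0,0,0],"delta_rot":[0,0,0]}]'; python3 -c "
from arc import *
from workcell import readout
s=readout.state();print(ang(s['ee_pos']),s['force'])"
```

```text
time_s: 14.97
ee_pos: [550.9, 63.5, 292.9]
ee_rot: [95.5, 89.6, 0.6]
force: [5.9, 0.3, -2.8]
gripper_width: 17.5
(np.float64(1.1361693738260252), np.float64(165.22071280182962)) [ 5.89692324  0.29642691 -2.78991001]
```

```bash
python3 -m creep '[{"translation":[-0.73,0.07,-0.37],"delta_rot":[0,0,0]},{"translation":[-0.71,0.06,-0.41],"delta_rot":[0,0,0]},{"translation":[-0.69,0.06,-0.44],"delta_rot":[0,0,0]},{"translation":[-0.67,0.06,-0.48],"delta_rot":[0,0,0]},{"translation":[-0.64,0.06,-0.51],"delta_rot":[0,0,0]}]';python3 -m creep '[{"translation":[-0.62,0.06,-0.54],"delta_rot":[0,0,0]},{"translation":[-0.59,0.05,-0.57],"delta_rot":[0,0,0]},{"translation":[-0.56,0.05,-0.6],"delta_rot":[0,0,0]},{"translation":[-0.53,0.05,-0.63],"delta_rot":[0,0,0]},{"translation":[0,0,0],"delta_rot":[0,0,0]}]'; cat > st.py <<'E'
from arc import *
from workcell import readout
s=readout.state();a,r=ang(s['ee_pos']);f=s['force']
ft=f@(-(np.sin(a)*ex+np.cos(a)*np.array([0,0,1]))); fr=f@(-np.cos(a)*ex+np.sin(a)*np.array([0,0,1]))
# direction of motion for decreasing a: d/da(-cos,sin)=(sin,cos) -> motion = -(sin,cos); resisting force positive:
print('t',round(s['time_s'],2),'a',round(a,3),'r',round(r,1),'resist',round(-ft,1),'radial',round(fr,1),s['ee_pos'].round(1),f.round(1))
E
python3 st.py
```

```text
time_s: 15.38
ee_pos: [518.5, 66.7, 273.4]
ee_rot: [96.8, 89.2, 1.9]
force: [8.8, -0.4, 7.4]
gripper_width: 17.4
time_s: 15.8
ee_pos: [494.2, 69.1, 248.3]
ee_rot: [100.0, 89.4, 5.2]
force: [6.8, 1.0, -0.9]
gripper_width: 17.6
t 15.8 a 0.694 r 164.7 resist 3.5 radial -5.7 [494.2  69.1 248.3] [ 6.8  1.  -0.9]
```

```bash
python3 -m creep '[{"translation":[-0.42,0.04,-0.64],"delta_rot":[0,0,0]},{"translation":[-0.43,0.04,-0.68],"delta_rot":[0,0,0]},{"translation":[-0.42,0.04,-0.71],"delta_rot":[0,0,0]},{"translation":[-0.39,0.04,-0.73],"delta_rot":[0,0,0]},{"translation":[0,0,0],"delta_rot":[0,0,0]}]';python3 -m creep '[{"translation":[0,0,0],"delta_rot":[0,0,0]}]'; python3 st.py;python3 shot.py scene s13
python3 -c "
import cv2
p=cv2.imread('pics/s13.png');cv2.imwrite('pics/s13c.png',cv2.resize(p[90:270,230:410],None,fx=4,fy=3.3,interpolation=2))"
```

```text
time_s: 16.22
ee_pos: [476.7, 70.7, 220.4]
ee_rot: [102.4, 89.6, 7.5]
force: [5.5, 0.3, -1.3]
gripper_width: 17.3
time_s: 16.3
ee_pos: [476.7, 70.7, 220.4]
ee_rot: [103.7, 89.6, 8.8]
force: [5.1, 0.5, 0.6]
gripper_width: 17.2
t 16.3 a 0.493 r 163.6 resist 2.9 radial -4.2 [476.7  70.7 220.4] [5.1 0.5 0.6]
16.3 [476.7  70.7 220.4] x [ 0.006  0.001 -1.   ] y [ 0.9964 -0.085   0.0062] z [-0.085  -0.9964 -0.0015] q [  7.1  10.  102.2   0.   67.4  11.9] F [5.1 0.5 0.6] 17.158022901262683
```

View pics/s13c.png

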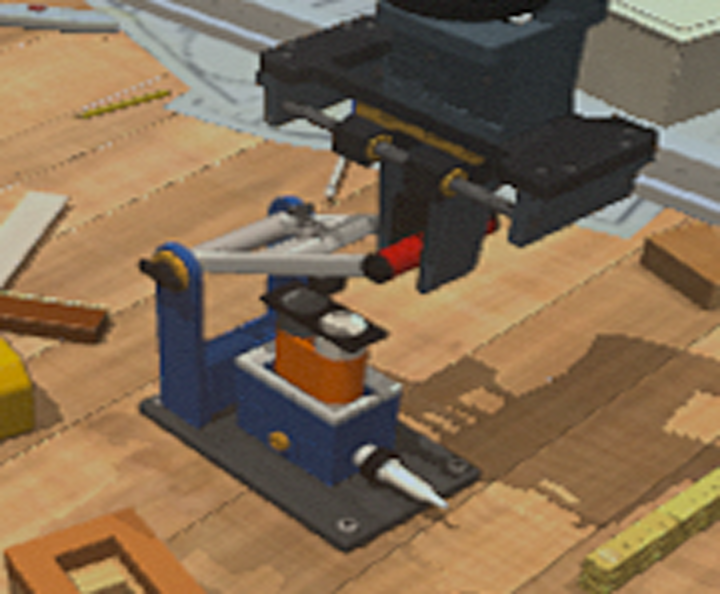

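```bash
python3 -m creep '[{"translation":[-0.21,0.02,-0.43],"delta_rot":[0,0,0]},{"translation":[-0.2,0.02,-0.44],"delta_rot":[0,0,0]},{"translation":[-0.19,0.02,-0.45],"delta_rot":[0,0,0]},{"translation":[-0.17,0.02,-0.46],"delta_rot":[0,0,0]},{"translation":[0,0,0],"delta_rot":[0,0,0]}]'; python3 st.py
```

```text
time_s: 16.77
ee_pos: [468.9, 71.5, 202.8]
ee_rot: [102.4, 89.6, 7.5]
force: [4.9, 0.8, 1.9]
gripper_width: 17.2
t 16.77 a 0.375 r 163.3 resist 3.5 radial -3.8 [468.9  71.5 202.8] [4.9 0.8 1.9]
```

```bash
python3 -m creep '[{"translation":[-0.08,0.01,-0.23],"delta_rot":[0,0,0]},{"translation":[-0.08,0.01,-0.23],"delta_rot":[0,0,0]},{"translation":[-0.08,0.01,-0.23],"delta_rot":[0,0,0]}]'; python3 st.py;  python3 -m creep '[{"translation":[-0.07,0.01,-0.23],"delta_rot":[0,0,0]},{"translation":[-0.07,0.01,-0.23],"delta_rot":[0,0,0]},{"translation":[-0.07,0.01,-0.23],"delta_rot":[0,0,0]}]'; python3 st.py
```

```text
time_s: 17.02
ee_pos: [466.7, 71.7, 196.6]
ee_rot: [100.9, 89.6, 6.0]
force: [4.6, -0.5, 7.3]
gripper_width: 17.2
t 17.02 a 0.335 r 163.2 resist 8.4 radial -2.0 [466.7  71.7 196.6] [ 4.6 -0.5  7.3]
time_s: 17.27
ee_pos: [464.5, 71.9, 189.7]
ee_rot: [99.3, 89.6, 4.4]
force: [3.2, -0.1, 6.5]
gripper_width: 17.6
t 17.27 a 0.29 r 163.2 resist 7.1 radial -1.2 [464.5  71.9 189.7] [ 3.2 -0.1  6.5]
```

```bash
python3 -m creep '[{"translation":[-0.06,0.01,-0.22],"delta_rot":[0,0,0]},{"translation":[-0.06,0.01,-0.22],"delta_rot":[0,0,0]},{"translation":[-0.05,0.01,-0.22],"delta_rot":[0,0,0]}]'; python3 st.py;  python3 -m creep '[{"translation":[-0.04,0,-0.22],"delta_rot":[0,0,0]},{"translation":[-0.04,0,-0.22],"delta_rot":[0,0,0]}]'; python3 st.py
```

```text
time_s: 17.52
ee_pos: [462.7, 72.1, 183.1]
ee_rot: [96.5, 89.7, 1.7]
force: [4.3, -0.7, 7.6]
gripper_width: 17.5
t 17.52 a 0.248 r 163.2 resist 8.4 radial -2.3 [462.7  72.1 183.1] [ 4.3 -0.7  7.6]
time_s: 17.68
ee_pos: [461.7, 72.2, 178.6]
ee_rot: [98.8, 89.7, 3.9]
force: [3.0, -0.2, 9.5]
gripper_width: 17.4
t 17.68 a 0.22 r 163.2 resist 10.0 radial -0.9 [461.7  72.2 178.6] [ 3.  -0.2  9.5]
```

```bash
python3 -m creep '[{"translation":[-0.02,0,-0.15],"delta_rot":[0,0,0]},{"translation":[-0.02,0,-0.15],"delta_rot":[0,0,0]}]'; python3 st.py;  python3 -m creep '[{"translation":[-0.02,0,-0.15],"delta_rot":[0,0,0]},{"translation":[-0.02,0,-0.15],"delta_rot":[0,0,0]}]'; python3 st.py;python3 shot.py scene s14
python3 -c "
import cv2
p=cv2.imread('pics/s14.png');cv2.imwrite('pics/s14c.png',cv2.resize(p[130:250,250:370],None,fx=5,fy=5,interpolation=2))"
```

```text
time_s: 17.85
ee_pos: [461.1, 72.2, 176.0]
ee_rot: [101.0, 89.7, 6.1]
force: [1.2, 0.2, 12.8]
gripper_width: 17.6
t 17.85 a 0.204 r 163.1 resist 12.8 radial 1.5 [461.1  72.2 176. ] [ 1.2  0.2 12.8]
time_s: 18.02
ee_pos: [460.6, 72.3, 173.5]
ee_rot: [102.6, 89.7, 7.7]
force: [-0.4, 0.2, 16.6]
gripper_width: 17.3
t 18.02 a 0.188 r 163.2 resist 16.3 radial 3.5 [460.6  72.3 173.5] [-0.4  0.2 16.6]
18.0167 [460.6  72.3 173.5] x [ 0.005  0.001 -1.   ] y [ 0.9964 -0.085   0.0048] z [-0.085  -0.9964 -0.0011] q [  7.5  11.  108.3   0.   60.4  12.4] F [-0.4  0.2 16.6] 17.283034235963598
```

View pics/s14c.png

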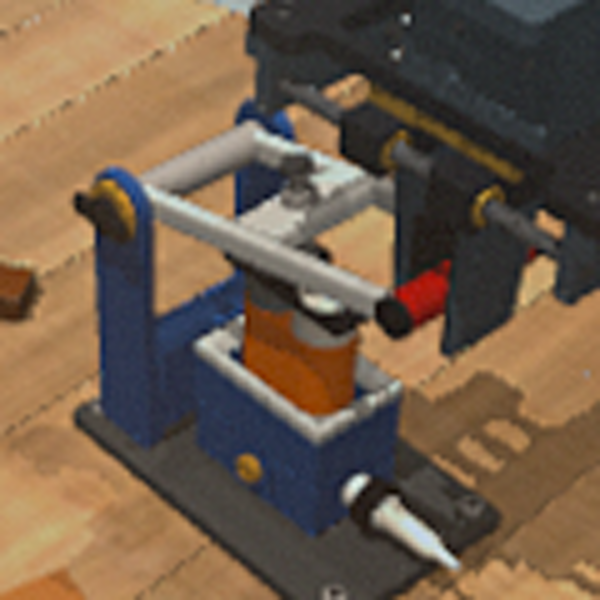

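```bash
python3 -m creep '[{"translation":[-0.01,0,-0.1],"delta_rot":[0,0,0]}]'; python3 st.py;  python3 -m creep '[{"translation":[-0.01,0,-0.05],"delta_rot":[0,0,0]}]'; python3 st.py
```

```text
time_s: 18.15
ee_pos: [460.5, 72.3, 172.6]
ee_rot: [103.4, 89.7, 8.6]
force: [0.0, -0.3, 15.2]
gripper_width: 17.2
t 18.15 a 0.183 r 163.2 resist 15.0 radial 2.7 [460.5  72.3 172.6] [ 0.  -0.3 15.2]
time_s: 18.23
ee_pos: [460.4, 72.3, 172.2]
ee_rot: [103.0, 89.7, 8.2]
force: [0.4, -0.1, 17.3]
gripper_width: 17.7
t 18.23 a 0.18 r 163.2 resist 17.1 radial 2.7 [460.4  72.3 172.2] [ 0.4 -0.1 17.3]
```

```bash
python3 -m creep '[{"translation":[-0.01,0,-0.1],"delta_rot":[0,0,0]}]'; python3 st.py;  python3 -m creep '[{"translation":[0,0,-0.05],"delta_rot":[0,0,0]}]'; python3 st.py
```

```text
time_s: 18.32
ee_pos: [460.3, 72.3, 171.5]
ee_rot: [103.8, 89.7, 8.9]
force: [-1.2, 0.4, 18.4]
gripper_width: 17.6
t 18.32 a 0.175 r 163.2 resist 17.9 radial 4.4 [460.3  72.3 171.5] [-1.2  0.4 18.4]
time_s: 18.4
ee_pos: [460.1, 72.3, 171.0]
ee_rot: [104.3, 89.7, 9.4]
force: [-0.8, 0.2, 18.5]
gripper_width: 17.4
t 18.4 a 0.172 r 163.2 resist 18.1 radial 4.0 [460.1  72.3 171. ] [-0.8  0.2 18.5]
```

```bash
python3 -m creep '[{"translation":[0,0,-0.06],"delta_rot":[0,0,0]}]'; python3 st.py;  python3 -m creep '[{"translation":[0,0,-0.06],"delta_rot":[0,0,0]}]'; python3 st.py
```

```text
time_s: 18.48
ee_pos: [460.1, 72.3, 170.5]
ee_rot: [104.7, 89.7, 9.8]
force: [-2.0, -0.4, 19.1]
gripper_width: 17.2
t 18.48 a 0.169 r 163.2 resist 18.5 radial 5.2 [460.1  72.3 170.5] [-2.  -0.4 19.1]
time_s: 18.57
ee_pos: [460.0, 72.3, 169.9]
ee_rot: [105.8, 89.7, 10.9]
force: [-3.1, 0.7, 18.8]
gripper_width: 17.6
t 18.57 a 0.165 r 163.2 resist 18.0 radial 6.2 [460.   72.3 169.9] [-3.1  0.7 18.8]
```

```bash
python3 -m creep '[{"translation":[-0.05,0,-0.08],"delta_rot":[0,0,0]}]'; python3 st.py;  python3 -m creep '[{"translation":[-0.03,0,-0.08],"delta_rot":[0,0,0]}]'; python3 st.py
```

```text
time_s: 18.65
ee_pos: [459.9, 72.3, 169.2]
ee_rot: [103.9, 89.7, 9.1]
force: [-0.5, -0.6, 18.7]
gripper_width: 17.2
t 18.65 a 0.161 r 163.2 resist 18.4 radial 3.5 [459.9  72.3 169.2] [-0.5 -0.6 18.7]
time_s: 18.73
ee_pos: [459.7, 72.3, 168.5]
ee_rot: [103.4, 89.7, 8.5]
force: [-0.5, 0.2, 18.9]
gripper_width: 17.8
t 18.73 a 0.157 r 163.2 resist 18.6 radial 3.4 [459.7  72.3 168.5] [-0.5  0.2 18.9]
```

Force plateaus near 18.5 while the arm keeps turning, so the cartridge is moving. Continue.

```bash
python3 -m creep '[{"translation":[-0.01,0,-0.1],"delta_rot":[0,0,0]}]'; python3 st.py;  python3 -m creep '[{"translation":[-0.01,0,-0.1],"delta_rot":[0,0,0]}]'; python3 st.py
```

```text
time_s: 18.82
ee_pos: [459.6, 72.4, 167.5]
ee_rot: [104.0, 89.7, 9.1]
force: [-1.2, 0.4, 17.2]
gripper_width: 17.2
t 18.82 a 0.151 r 163.2 resist 16.8 radial 3.8 [459.6  72.4 167.5] [-1.2  0.4 17.2]
time_s: 18.9
ee_pos: [459.3, 72.4, 166.1]
ee_rot: [105.3, 89.7, 10.4]
force: [-1.3, 0.5, 15.3]
gripper_width: 17.5
t 18.9 a 0.142 r 163.2 resist 15.0 radial 3.5 [459.3  72.4 166.1] [-1.3  0.5 15.3]
```

```bash
python3 -m creep '[{"translation":[-0.01,0,-0.1],"delta_rot":[0,0,0]}]'; python3 st.py;  python3 -m creep '[{"translation":[-0.01,0,-0.1],"delta_rot":[0,0,0]}]'; python3 st.py
```

```text
time_s: 18.98
ee_pos: [459.1, 72.4, 164.9]
ee_rot: [106.4, 89.7, 11.5]
force: [-0.4, 0.8, 15.1]
gripper_width: 17.8
t 18.98 a 0.135 r 163.3 resist 14.9 radial 2.5 [459.1  72.4 164.9] [-0.4  0.8 15.1]
time_s: 19.07
ee_pos: [459.0, 72.4, 163.6]
ee_rot: [106.8, 89.7, 11.9]
force: [0.9, 1.3, 11.7]
gripper_width: 17.4
t 19.07 a 0.127 r 163.3 resist 11.7 radial 0.7 [459.   72.4 163.6] [ 0.9  1.3 11.7]
```

Force is dropping: past the balls. Continue.

```bash
python3 -m creep '[{"translation":[-0.01,0,-0.1],"delta_rot":[0,0,0]},{"translation":[-0.01,0,-0.1],"delta_rot":[0,0,0]}]'; python3 st.py;  python3 -m creep '[{"translation":[-0.01,0,-0.1],"delta_rot":[0,0,0]},{"translation":[-0.01,0,-0.1],"delta_rot":[0,0,0]}]'; python3 st.py
```

```text
time_s: 19.23
ee_pos: [458.5, 72.4, 160.8]
ee_rot: [109.5, 89.8, 14.6]
force: [0.7, 1.1, 6.2]
gripper_width: 17.7
t 19.23 a 0.109 r 163.4 resist 6.2 radial 0.1 [458.5  72.4 160.8] [0.7 1.1 6.2]
time_s: 19.4
ee_pos: [458.3, 72.5, 158.6]
ee_rot: [111.6, 89.8, 16.7]
force: [1.6, 1.3, 7.5]
gripper_width: 17.3
t 19.4 a 0.096 r 163.4 resist 7.6 radial -0.8 [458.3  72.5 158.6] [1.6 1.3 7.5]
```

```bash
python3 -m creep '[{"translation":[-0.01,0,-0.1],"delta_rot":[0,0,0]},{"translation":[-0.01,0,-0.1],"delta_rot":[0,0,0]}]'; python3 st.py;  python3 -m creep '[{"translation":[-0.01,0,-0.1],"delta_rot":[0,0,0]},{"translation":[-0.01,0,-0.1],"delta_rot":[0,0,0]}]'; python3 st.py
```

```text
time_s: 19.57
ee_pos: [458.1, 72.5, 156.6]
ee_rot: [112.7, 89.8, 17.8]
force: [1.2, 0.8, 7.5]
gripper_width: 17.2
t 19.57 a 0.083 r 163.4 resist 7.5 radial -0.5 [458.1  72.5 156.6] [1.2 0.8 7.5]
time_s: 19.73
ee_pos: [457.9, 72.5, 154.6]
ee_rot: [113.0, 89.8, 18.1]
force: [2.1, 1.1, 6.8]
gripper_width: 17.4
t 19.73 a 0.071 r 163.5 resist 6.9 radial -1.5 [457.9  72.5 154.6] [2.1 1.1 6.8]
```

```bash
python3 -m creep '[{"translation":[0,0,-0.1],"delta_rot":[0,0,0]},{"translation":[0,0,-0.1],"delta_rot":[0,0,0]}]'; python3 st.py;  python3 -m creep '[{"translation":[0,0,-0.1],"delta_rot":[0,0,0]},{"translation":[0,0,-0.1],"delta_rot":[0,0,0]}]'; python3 st.py;  python3 -m creep '[{"translation":[0,0,-0.1],"delta_rot":[0,0,0]},{"translation":[0,0,-0.1],"delta_rot":[0,0,0]}]'; python3 st.py
```

```text
time_s: 19.9
ee_pos: [457.7, 72.5, 152.5]
ee_rot: [115.4, 89.8, 20.5]
force: [1.2, 0.6, 7.1]
gripper_width: 17.3
t 19.9 a 0.058 r 163.5 resist 7.2 radial -0.7 [457.7  72.5 152.5] [1.2 0.6 7.1]
time_s: 20.07
ee_pos: [457.6, 72.5, 150.5]
ee_rot: [119.2, 89.8, 24.3]
force: [0.7, 1.2, 6.6]
gripper_width: 17.5
t 20.07 a 0.046 r 163.5 resist 6.7 radial -0.3 [457.6  72.5 150.5] [0.7 1.2 6.6]
time_s: 20.23
ee_pos: [457.4, 72.5, 148.4]
ee_rot: [122.7, 89.9, 27.8]
force: [0.7, 1.7, 9.0]
gripper_width: 17.4
t 20.23 a 0.033 r 163.6 resist 9.0 radial -0.2 [457.4  72.5 148.4] [0.7 1.7 9. ]
```

Rising; single small steps now.

```bash
python3 -m creep '[{"translation":[0,0,-0.08],"delta_rot":[0,0,0]}]'; python3 st.py;  python3 -m creep '[{"translation":[0,0,-0.05],"delta_rot":[0,0,0]}]'; python3 st.py
```

```text
time_s: 20.32
ee_pos: [457.4, 72.5, 147.6]
ee_rot: [123.8, 89.9, 28.9]
force: [-0.4, 1.4, 9.3]
gripper_width: 17.4
t 20.32 a 0.028 r 163.6 resist 9.3 radial 0.8 [457.4  72.5 147.6] [-0.4  1.4  9.3]
time_s: 20.4
ee_pos: [457.4, 72.6, 147.3]
ee_rot: [125.5, 89.9, 30.6]
force: [-0.2, 1.1, 10.0]
gripper_width: 17.2
t 20.4 a 0.026 r 163.6 resist 10.0 radial 0.6 [457.4  72.6 147.3] [-0.2  1.1 10. ]
```

```bash
python3 -m creep '[{"translation":[0,0,-0.08],"delta_rot":[0,0,0]}]'; python3 st.py;  python3 -m creep '[{"translation":[0,0,-0.08],"delta_rot":[0,0,0]}]'; python3 st.py;  python3 -m creep '[{"translation":[0,0,-0.05],"delta_rot":[0,0,0]}]'; python3 st.py
```

```text
time_s: 20.48
ee_pos: [457.3, 72.5, 146.7]
ee_rot: [124.5, 89.9, 29.6]
force: [-0.8, 1.5, 12.7]
gripper_width: 17.3
t 20.48 a 0.023 r 163.6 resist 12.6 radial 1.2 [457.3  72.5 146.7] [-0.8  1.5 12.7]
time_s: 20.57
ee_pos: [457.3, 72.5, 146.1]
ee_rot: [125.3, 89.9, 30.4]
force: [-1.1, 1.6, 15.1]
gripper_width: 17.4
t 20.57 a 0.019 r 163.6 resist 15.0 radial 1.5 [457.3  72.5 146.1] [-1.1  1.6 15.1]
time_s: 20.65
ee_pos: [457.3, 72.6, 145.8]
ee_rot: [125.0, 89.9, 30.1]
force: [-1.9, 0.8, 15.0]
gripper_width: 17.5
t 20.65 a 0.017 r 163.7 resist 14.9 radial 2.2 [457.3  72.6 145.8] [-1.9  0.8 15. ]
```

```bash
python3 -m creep '[{"translation":[0,0,-0.07],"delta_rot":[0,0,0]}]'; python3 st.py;  python3 -m creep '[{"translation":[0,0,-0.05],"delta_rot":[0,0,0]}]'; python3 st.py
```

```text
time_s: 20.73
ee_pos: [457.3, 72.6, 145.3]
ee_rot: [124.2, 89.9, 29.3]
force: [-1.9, 1.1, 16.5]
gripper_width: 17.7
t 20.73 a 0.014 r 163.7 resist 16.4 radial 2.2 [457.3  72.6 145.3] [-1.9  1.1 16.5]
time_s: 20.82
ee_pos: [457.3, 72.6, 145.0]
ee_rot: [123.8, 89.9, 28.9]
force: [-2.6, 1.1, 18.1]
gripper_width: 17.5
t 20.82 a 0.012 r 163.7 resist 18.0 radial 2.9 [457.3  72.6 145. ] [-2.6  1.1 18.1]
```

```bash
python3 -m creep '[{"translation":[0,0,0],"delta_rot":[0,0,0]},{"translation":[0,0,0],"delta_rot":[0,0,0]},{"translation":[0,0,0],"delta_rot":[0,0,0]},{"translation":[0,0,0],"delta_rot":[0,0,0]},{"translation":[0,0,0],"delta_rot":[0,0,0]}]' -0.1; python3 st.py; python3 shot.py wrist w15;python3 shot.py scene s15
python3 -c "
import cv2
p=cv2.imread('pics/s15.png');cv2.imwrite('pics/s15c.png',cv2.resize(p[130:250,250:370],None,fx=5,fy=5,interpolation=2))"
```

```text
time_s: 21.23
ee_pos: [456.1, 72.0, 142.1]
ee_rot: [-75.4, 89.9, -170.2]
force: [0.6, -0.3, 0.0]
gripper_width: 40.6
t 21.23 a -0.005 r 164.8 resist 0.0 radial -0.6 [456.1  72.  142.1] [ 0.6 -0.3  0. ]
21.2333 [456.1  72.  142.1] x [-0.002 -0.    -1.   ] y [ 0.9964 -0.0848 -0.0017] z [-8.480e-02 -9.964e-01  5.000e-04] q [  7.5  12.7 111.2  -0.   56.2  12.4] F [ 0.6 -0.3  0. ] 40.64429603914449
21.2833 [456.3  72.  142.2] x [-0.001 -0.    -1.   ] y [ 0.9964 -0.0848 -0.0014] z [-8.480e-02 -9.964e-01  4.000e-04] q [  7.5  12.7 111.2  -0.   56.1  12.4] F [-0.4 -0.3  0. ] 40.87197127416198
```

View pics/s15c.png

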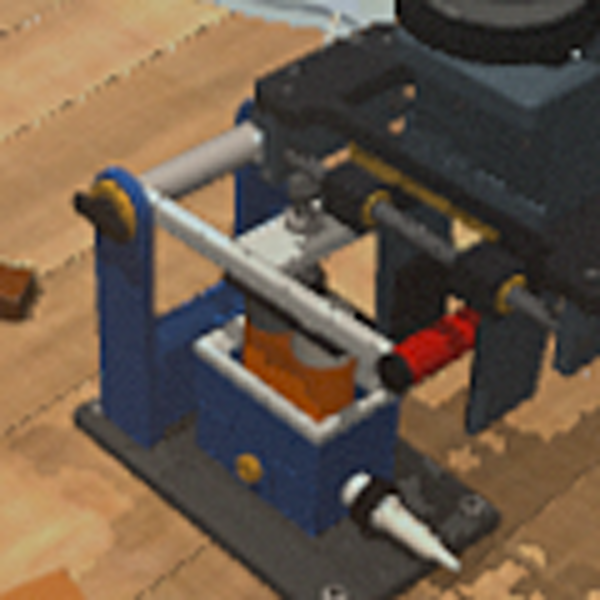

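View pics/w15.png

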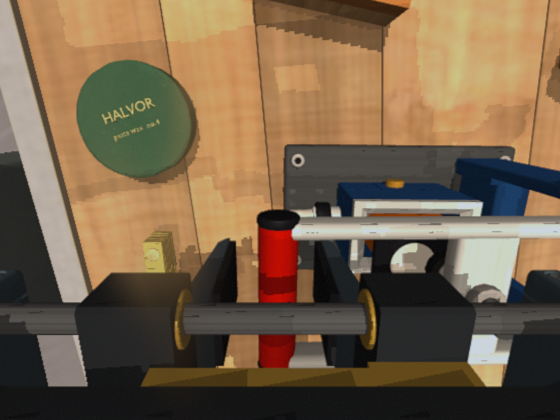

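Released; handle clear of the pads. Raise straight up and inspect.

```bash
python3 -m creep '[{"translation":[0,0,0.8],"delta_rot":[0,0,0]},{"translation":[0,0,2],"delta_rot":[0,0,0]},{"translation":[0,0,3],"delta_rot":[0,0,0]},{"translation":[0,0,3.5],"delta_rot":[0,0,0]},{"translation":[0,0,3.5],"delta_rot":[0,0,0]}]'; python3 -m creep '[{"translation":[-1,0,3],"delta_rot":[0,0,0]},{"translation":[-2,0,3],"delta_rot":[0,0,0]},{"translation":[-2,0,2],"delta_rot":[0,0,0]},{"translation":[0,0,0],"delta_rot":[0,0,0]},{"translation":[0,0,0],"delta_rot":[0,0,0]}]';python3 shot.py top t16;python3 shot.py scene s16
python3 - <<'E'
import cv2
from h import *
p=cv2.imread('pics/s16.png');cv2.imwrite('pics/s16c.png',cv2.resize(p[130:250,250:370],None,fx=5,fy=5,interpolation=2))
z=load('pics/s16.npz');W=cloud(z)
for n in('scene0','s16'): pass
hsv=cv2.cvtColor(z['p'],cv2.COLOR_RGB2HSV).astype(int);m=((hsv[...,0]<8)|(hsv[...,0]>172))&(hsv[...,1]>150)&(hsv[...,2]>70);m&=(np.linalg.norm(W[...,:2]-[456,72],axis=-1)<45)
print(m.sum(),W[m].mean(0))
E
```

```text
time_s: 21.75
ee_pos: [456.2, 72.0, 272.3]
ee_rot: [-75.8, 89.9, -170.6]
force: [0.1, -0.4, -0.6]
gripper_width: 41.1
time_s: 22.17
ee_pos: [406.6, 72.1, 352.3]
ee_rot: [101.7, 89.8, 6.9]
force: [0.3, 0.1, 0.2]
gripper_width: 40.9
22.1667 [406.6  72.1 352.3] x [ 0.004  0.001 -1.   ] y [ 0.9964 -0.0846  0.0041] z [-8.460e-02 -9.964e-01 -9.000e-04] q [ 8.5 -0.2 94.8 -0.  85.2 13.3] F [0.3 0.1 0.2] 40.897206335706954
22.2167 [406.7  72.  350.8] x [ 0.001  0.    -1.   ] y [ 0.9964 -0.0848  0.0011] z [-8.480e-02 -9.964e-01 -1.000e-04] q [ 8.5 -0.1 94.8 -0.  85.2 13.3] F [-0.1  0.1 -0.5] 41.326524198304455
231 [452.24781507  72.86799572 161.53320337]
```

View pics/s16c.png

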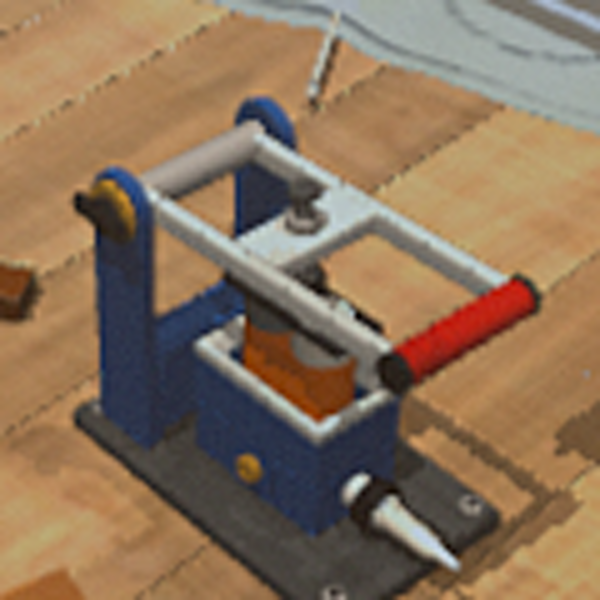

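View pics/s16.png

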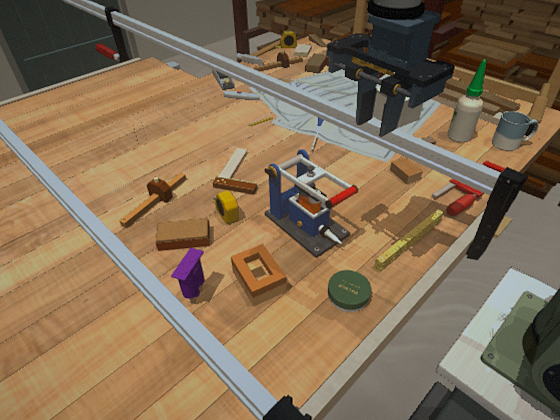

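```bash
python3 - <<'E'
from h import *
z=load('pics/s16.npz')
a=np.radians(-5.3);ex=np.array([np.cos(a),np.sin(a),0]);ey=np.array([-ex[1],ex[0],0])
for H in (117,119,131):
    c=np.array([548.5,63.9,H]);print(H,((proj(z,[c-38*ex-15*ey,c-38*ex+15*ey])-[250,130])*5+2).round(0))
t=load('pics/t16.npz');
W=cloud(t);uv=proj(t,[548.5-38+14,64,117])[0];print(uv)
for n,zz in(('s',z),('t',t)):
    W=cloud(zz);m=(np.abs((W-[548.5,63.9,0])@ex+30)<6)&(np.abs((W-[548.5,63.9,0])@ey)<10)&(W[...,2]>100)
    print(n,m.sum(),np.percentile(W[m][:,2],[10,50,90]) if m.sum() else '')
    m2=(np.linalg.norm((W[...,:2]-[456,72]),axis=-1)<12)&(W[...,2]>120); print(np.percentile(W[m2][:,2],[50,95]))
E
```

```text
117 [[383. 327.]
 [333. 356.]]
119 [[383. 323.]
 [333. 352.]]
131 [[385. 302.]
 [335. 331.]]
[325.21989994 210.53794429]
s 13 [101.3280058  105.66063668 116.66109355]
[164.06171593 458.08750425]
t 0 Traceback (most recent call last):
  File "<stdin>", line 11, in <module>
    return _quantile_unchecked(
        a, q, axis, out, overwrite_input, method, keepdims, weights)
    return _ureduce(a,
                    func=_quantile_ureduce_func,
    ...<5 lines>...
                    overwrite_input=overwrite_input,
                    method=method)
    r = func(a, **kwargs)
    result = _quantile(arr,
                       quantiles=q,
    ...<2 lines>...
                       out=out,
                       weights=wgt)
    slices_having_nans = np.isnan(arr[-1, ...])
                                  ~~~^^^^^^^^^
IndexError: index -1 is out of bounds for axis 0 with size 0
```

```bash
python3 -c "
from workcell import env
print(env.job_done())"
```

```text
the job is handed in; nothing more can be done
None
```

The job is done and handed in at 22.2 s. The cartridge is in the dispenser cradle, pressed home by the arm, and the arm is left down with the gripper clear.

**What I did**
- I lifted the cartridge straight out of the stand and lowered it into the cradle. It stood there on its spring balls, and I let go of it.
- I then gripped the red handle and swung the press arm over. The handle force rose to about 18.6 N, fell to 6–7 N at the click, and rose again as the foot bore down. I stopped at 18 N and let go.

**Last checks**
- In the scene picture the cartridge's top plate lies where it should when home, about 117 mm up. Standing proud on the balls it would be at 131 mm.
- The foot rests on the plate, and the arm stayed down after release.
- The stand, the purple look-alike and the other objects look unmoved by eye.

**Disagreements**
- The click peak, 18.6 N, was slightly above the stated 12 to 18 N, but well under the 25 N that crushes the cartridge.
- The wrist camera's sideways reading was 1–2 mm off from the fixed cameras. I centred the cartridge with both before inserting it.
- A final attempt to read the plate height from the depth images failed: the top view had no usable points and the scene view only 13. The height check therefore rests on the plate corner in the scene picture, along with the force trace.

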